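# Put the ratchet crimpers away by their signs

## Task

Clear the crimping tools off the fibre bench: the green sign (two parallel bars) shows whether the tools that are ratcheted shut belong in the drawer of the grey unit or in the grey tray, and the red sign (a V) marks the other place, for the tools caught open; one sign stands on the roof of the unit, the other on the stand at the back of the tray. Pull the drawer well open, lay every tool flat inside the place for its kind with its jaws left as they are, then push the drawer fully shut with its tools inside. Leave the other things on the bench standing about where they are.

Things in the scene. Friction and masses are not known exactly. Their poses are not given: they have to be found in the camera images.
- crimper1_head (a point): Ratchet crimper, yellow handles, lying flat, 160 mm long, 0.35 kg (mostly the head); may be absent. Point: centre of its steel head block, half-way up; block 46 (x) by 34 (y) by 26 mm high, gripped across y. x: to the jaw tips (45 mm ahead); handle ends 115 mm behind; z up. Shut: 42 mm wide. Open: one handle splays to up to 75 mm on the -y side.
- crimper1_arm (a joint): Hinge of crimper1: its second handle and upper jaw, angle in rad. About 0 to 0.03: ratcheted shut (handles side by side). 0.40 to 0.48: ratchet caught open (handles in a V, jaws gaping). Stiff: it stays where it is.
- crimper2_head (a point): Ratchet crimper, yellow handles, lying flat, 160 mm long, 0.35 kg (mostly the head); may be absent. Point: centre of its steel head block, half-way up; block 46 (x) by 34 (y) by 26 mm high, gripped across y. x: to the jaw tips (45 mm ahead); handle ends 115 mm behind; z up. Shut: 42 mm wide. Open: one handle splays to up to 75 mm on the -y side.
- crimper2_arm (a joint): Hinge of crimper2: its second handle and upper jaw, angle in rad. About 0 to 0.03: ratcheted shut (handles side by side). 0.40 to 0.48: ratchet caught open (handles in a V, jaws gaping). Stiff: it stays where it is.
- crimper3_head (a point): Ratchet crimper, yellow handles, lying flat, 160 mm long, 0.35 kg (mostly the head); may be absent. Point: centre of its steel head block, half-way up; block 46 (x) by 34 (y) by 26 mm high, gripped across y. x: to the jaw tips (45 mm ahead); handle ends 115 mm behind; z up. Shut: 42 mm wide. Open: one handle splays to up to 75 mm on the -y side.
- crimper3_arm (a joint): Hinge of crimper3: its second handle and upper jaw, angle in rad. About 0 to 0.03: ratcheted shut (handles side by side). 0.40 to 0.48: ratchet caught open (handles in a V, jaws gaping). Stiff: it stays where it is.
- crimper4_head (a point): Ratchet crimper, yellow handles, lying flat, 160 mm long, 0.35 kg (mostly the head); may be absent. Point: centre of its steel head block, half-way up; block 46 (x) by 34 (y) by 26 mm high, gripped across y. x: to the jaw tips (45 mm ahead); handle ends 115 mm behind; z up. Shut: 42 mm wide. Open: one handle splays to up to 75 mm on the -y side.
- crimper4_arm (a joint): Hinge of crimper4: its second handle and upper jaw, angle in rad. About 0 to 0.03: ratcheted shut (handles side by side). 0.40 to 0.48: ratchet caught open (handles in a V, jaws gaping). Stiff: it stays where it is.
- crimper5_head (a point): Ratchet crimper, yellow handles, lying flat, 160 mm long, 0.35 kg (mostly the head); may be absent. Point: centre of its steel head block, half-way up; block 46 (x) by 34 (y) by 26 mm high, gripped across y. x: to the jaw tips (45 mm ahead); handle ends 115 mm behind; z up. Shut: 42 mm wide. Open: one handle splays to up to 75 mm on the -y side.
- crimper5_arm (a joint): Hinge of crimper5: its second handle and upper jaw, angle in rad. About 0 to 0.03: ratcheted shut (handles side by side). 0.40 to 0.48: ratchet caught open (handles in a V, jaws gaping). Stiff: it stays where it is.
- unit_drawer0 (a joint): How far the blue-fronted drawer of the grey drawer unit is pulled out, m: 0 shut, 0.205 fully out. It slides out along the unit's own -x (towards the robot) against about 1 N of friction and stays where left.
- unit_drawer0_handle (a point): Centre of the drawer's bar handle: a round steel bar, 10 mm thick or less and about 120 mm long along the drawer's y, standing 35 mm off the drawer's front face, free above and below; x points into the unit (the drawer pulls out along -x). It moves with the drawer.
- drawer_floor (a point): Front edge of the drawer's inner floor, midway along y, at the foot of the front's inner face, 22 mm above the table (moves with the drawer; x points into the unit, y along the front). Inner space: 245 mm from here along x, 124 mm to either side; walls 56 mm high, 6 mm thick. Unit's roof 100 mm above the table; drawer fully out: x up to 0.19 open to above. 60 mm headroom when shut.
- tray_floor (a point): Centre of the inner floor of the fixed grey plastic tray. Inner space 250 mm along its x, 180 mm along its y; walls 5 mm thick, tops 30 mm above this floor.
- sign_shut: Green sign (panel 75 by 85 mm on a short stem, 65 mm high in all) with two parallel white bars: the place for tools that are ratcheted shut. Origin at its foot, 100 mm above the table. It stands either on the thin stand at the tray's back (+x) edge, 178 mm from the tray's centre, or on the roof of the drawer unit, above the drawer.
- sign_open: Red sign of the same build with two white bars in a V: the place for tools caught open. It stands at the other one of tray and drawer unit. Origin at its foot.
- captin: Bystander: round aluminium tin with a blue lid, 57 mm across, 36 mm high, among the tools. Origin at the underside.
- meter: Bystander: yellow hand-held power meter lying flat, 150 by 80 by 35 mm. Origin at the underside.
- driver: Bystander: screwdriver with orange handle, 150 mm long, 22 mm high, lying behind the tools. Origin at the underside of its middle.
- pen: Bystander: white marker pen with blue cap, 130 mm long, lying on the robot's right. Origin at the underside.
- alcohol: Bystander: bottle with red cap, 60 mm across, 110 mm high, on the robot's right. Origin at the underside.

How it is judged (in metres and radians):
On the way, in this order (a step that is already met when the one before it is completed fails the run):
1. the drawer is pulled well open (more than 150 mm) (value of joint unit_drawer0 above 0.15 m), for 0.2 s.
2. the tools that belong in the drawer lie in it, while it is still open (value of joint unit_drawer0 above 0.1 m and ((horizontal distance between sign_shut and tray_floor below 0.3 m and (x of crimper2_head in the frame of drawer_floor between 0 and 0.245 m and y of crimper2_head in the frame of drawer_floor between -0.122 and 0.122 m and z of crimper2_head in the frame of drawer_floor between 0 and 0.05 m and angle between crimper2_head's own z axis and vertical below 0.35 rad) and (x of crimper5_head in the frame of drawer_floor between 0 and 0.245 m and y of crimper5_head in the frame of drawer_floor between -0.122 and 0.122 m and z of crimper5_head in the frame of drawer_floor between 0 and 0.05 m and angle between crimper5_head's own z axis and vertical below 0.35 rad)) or (not (horizontal distance between sign_shut and tray_floor below 0.3 m) and (x of crimper1_head in the frame of drawer_floor between 0 and 0.245 m and y of crimper1_head in the frame of drawer_floor between -0.122 and 0.122 m and z of crimper1_head in the frame of drawer_floor between 0 and 0.05 m and angle between crimper1_head's own z axis and vertical below 0.35 rad) and (x of crimper3_head in the frame of drawer_floor between 0 and 0.245 m and y of crimper3_head in the frame of drawer_floor between -0.122 and 0.122 m and z of crimper3_head in the frame of drawer_floor between 0 and 0.05 m and angle between crimper3_head's own z axis and vertical below 0.35 rad) and (x of crimper4_head in the frame of drawer_floor between 0 and 0.245 m and y of crimper4_head in the frame of drawer_floor between -0.122 and 0.122 m and z of crimper4_head in the frame of drawer_floor between 0 and 0.05 m and angle between crimper4_head's own z axis and vertical below 0.35 rad)))), for 0.3 s.
3. the drawer is pushed shut (within 12 mm) (value of joint unit_drawer0 below 0.012 m), for 0.2 s.
At the end, for the whole second after the job is handed in: Drawer shut to 12 mm; every shut tool present has its head within the walls of the green-signed place, every open one that of the red-signed, under 50 mm above its floor, tilted under 20 degrees; shut tools still under 0.15 rad, open ones over 0.22 rad (value of joint unit_drawer0 below 0.012 m and ((horizontal distance between sign_shut and tray_floor below 0.3 m and (x of crimper1_head in the frame of tray_floor between -0.125 and 0.125 m and y of crimper1_head in the frame of tray_floor between -0.09 and 0.09 m and z of crimper1_head in the frame of tray_floor between 0 and 0.05 m and angle between crimper1_head's own z axis and vertical below 0.35 rad) and (x of crimper3_head in the frame of tray_floor between -0.125 and 0.125 m and y of crimper3_head in the frame of tray_floor between -0.09 and 0.09 m and z of crimper3_head in the frame of tray_floor between 0 and 0.05 m and angle between crimper3_head's own z axis and vertical below 0.35 rad) and (x of crimper4_head in the frame of tray_floor between -0.125 and 0.125 m and y of crimper4_head in the frame of tray_floor between -0.09 and 0.09 m and z of crimper4_head in the frame of tray_floor between 0 and 0.05 m and angle between crimper4_head's own z axis and vertical below 0.35 rad) and (x of crimper2_head in the frame of drawer_floor between 0 and 0.245 m and y of crimper2_head in the frame of drawer_floor between -0.122 and 0.122 m and z of crimper2_head in the frame of drawer_floor between 0 and 0.05 m and angle between crimper2_head's own z axis and vertical below 0.35 rad) and (x of crimper5_head in the frame of drawer_floor between 0 and 0.245 m and y of crimper5_head in the frame of drawer_floor between -0.122 and 0.122 m and z of crimper5_head in the frame of drawer_floor between 0 and 0.05 m and angle between crimper5_head's own z axis and vertical below 0.35 rad)) or (not (horizontal distance between sign_shut and tray_floor below 0.3 m) and (x of crimper2_head in the frame of tray_floor between -0.125 and 0.125 m and y of crimper2_head in the frame of tray_floor between -0.09 and 0.09 m and z of crimper2_head in the frame of tray_floor between 0 and 0.05 m and angle between crimper2_head's own z axis and vertical below 0.35 rad) and (x of crimper5_head in the frame of tray_floor between -0.125 and 0.125 m and y of crimper5_head in the frame of tray_floor between -0.09 and 0.09 m and z of crimper5_head in the frame of tray_floor between 0 and 0.05 m and angle between crimper5_head's own z axis and vertical below 0.35 rad) and (x of crimper1_head in the frame of drawer_floor between 0 and 0.245 m and y of crimper1_head in the frame of drawer_floor between -0.122 and 0.122 m and z of crimper1_head in the frame of drawer_floor between 0 and 0.05 m and angle between crimper1_head's own z axis and vertical below 0.35 rad) and (x of crimper3_head in the frame of drawer_floor between 0 and 0.245 m and y of crimper3_head in the frame of drawer_floor between -0.122 and 0.122 m and z of crimper3_head in the frame of drawer_floor between 0 and 0.05 m and angle between crimper3_head's own z axis and vertical below 0.35 rad) and (x of crimper4_head in the frame of drawer_floor between 0 and 0.245 m and y of crimper4_head in the frame of drawer_floor between -0.122 and 0.122 m and z of crimper4_head in the frame of drawer_floor between 0 and 0.05 m and angle between crimper4_head's own z axis and vertical below 0.35 rad))) and value of joint each of crimper1_arm, crimper3_arm, crimper4_arm below 0.15 rad and value of joint each of crimper2_arm, crimper5_arm above 0.22 rad); the robot touches nothing.
It fails at once if the tin, power meter, pen, screwdriver or bottle is pushed more than 10 cm (distance of any of captin, driver, meter, pen, alcohol from where it was at the start of the episode above 0.1 m).
It fails at once if the tin, power meter or bottle is knocked over (angle between any of captin, meter, alcohol's own z axis and vertical above 0.7 rad).
Of crimper1, crimper3, crimper4 only 2 to 3 are there at a start; the rules pass over those that are not, and their reading is None.
Of crimper2, crimper5 only 1 to 2 are there at a start; the rules pass over those that are not, and their reading is None.
At some moment in a run one of crimper1, crimper2, crimper3, crimper4, crimper5 may be knocked a few centimetres aside while the robot is not near it.
Once in a run the grip may slacken for a moment while it holds something.
It also fails if it takes over 210 s, if anything falls off the work surface, if the arm or the gripper's body presses on something with over 40 N, if the wrist force passes 120 N, or if a joint passes its speed limit or range.

## Robot

A 6-joint arm with a two-finger parallel gripper is mounted at the origin on the work surface. World frame = base frame: x ahead of the robot, y to its left, z up, the work surface at z = 0. Lengths are in m, angles in degrees, forces in N, time in s.
With the tool pointing down it reaches from about 0.25 to 0.775 m from the base axis. Payload 8.9 kg.
Tool frame: the origin (TCP) lies between the finger pads; the fingertips stand 19 mm ahead of it and the grasp point (between the pads) is the TCP; z points along the fingers, y is the direction in which the jaws open and shut (so a half turn about z gives the same grasp; the last joint's range is limited). The gripper opens to 85 mm and grips with 20 to 120 N. Pads are 22 mm wide; open, the fingers measure 114 mm over their backs; the gripper's body (76 mm by 85 mm) begins 54 mm behind the grasp point. The pads swing forward as they close: fully open they stand 13 mm farther back than shut.
Start: joints at [55.56, 16.656, -8.789, 64.555, 0, 82.019], TCP at [0.234, 0.47, 0.25] pointing down, gripper open.
Joint ranges: [-144.48, 144.48], [-52.06, 99.96], [-74.48, 78.29], [-112.23, 115.85], [-86.99, 84.42], [-180, 180]. Speed limits (degrees/s): [127.2, 127.2, 159.86, 180, 180, 180].

## Interface

Orientations are given as [roll, pitch, yaw] about the fixed x, y, z axes, in that order (R = Rz(yaw) Ry(pitch) Rx(roll)).
In Python, from rig import sensors, optics, arm gives the robot as it stands. The module is installed in compiled form; this text tells all that it offers.
- The arm moves only by the tool jog_arm, never from a script. Its argument "deltas" is a list of rows, each an object of numbers: "dx", "dy", "dz": the shift along the world's x, y, z in mm; "ax", "ay", "az": the turn, a rotation vector about the world's x, y, z in degrees; "jaw": the opening, from 0 (shut) to 1 (fully open). In form: [{"dx": .., "dy": .., "dz": .., "ax": .., "ay": .., "az": .., "jaw": ..}, ...]. A call has exactly 5 rows; each row is the pose to reach, as a shift and turn from the pose measured when the call began; what a row does not reach only later rows make up. A row lasts 1/10 s, in which the tool goes at most 50 mm and 8.59 degrees, less where a joint would pass 70% of its speed; a pose out of reach is approached as far as the arm can. A call with a gripper value outside its range is refused whole. The fingers move at their own pace and stop on an object; "newtons" is the grip in N (left out, the last holds). Time passes only in rows, so rows that repeat a pose let the fingers close, or fill a call up. It gives the time, the measured TCP pose, the force and the opening at its end, in the units of the state.
- sensors.observe(): the state, without advancing time (a new reading comes with each control period).
- optics.capture(name): name is "scene" or "side" or "wrist"; returns (picture, depth): 384x512x3 uint8, red, green, blue; 384x512 float32, m along the optical axis (not along the pixel's ray), 0 where there is no reading.
- optics.camera_info(name): a dict with "fov_y" (degrees; the focal length in pixels is half the picture's height over the tangent of half this angle, whatever the lens; pixels are square), "cx", "cy" (the principal point, pixels), "rvec" (rotation vector, rad) and "tvec" (3), from world to camera coordinates, as OpenCV has them; the wrist camera has in their place "tool_from_camera" (4x4, takes a point from camera to tool coordinates, whose origin is the TCP and whose axes are the flange's). Camera axes: x right, y down, z forward; pixel columns grow to the right and rows downward; lengths in m; the calibration is good to about 2 mm. A picture is of the moment at which its call begins: read the wrist's pose just before it. camera_info takes no time and is no camera call.
- arm.hand_in(): hands the job in, once; it reports no verdict.
The state is a dict: "t": time; "joint_pos": joint angles; "qvel": joint speeds; "joint_efforts": joint torques, N m; "tool_pos": TCP position; "tcp_rot": TCP orientation; "force": force on the tool from outside, world axes, zero at the start; "wrist_torque": the same for the moment, N m; "grip_width": opening from 0.0 (shut) to 1.0 (fully open).
Only numpy, scipy, OpenCV 4.12 (cv2) and the standard library are available. Lean on these libraries where they do the work, as an engineer would, in place of code of your own. Each camera call takes 0.05 s, during which the arm holds its last target. There are 200 camera calls.

## Working session

There is one attempt and no reset: what is moved stays moved. The work goes in short steps, Python scripts to look and compute and a tool call to move; the robot and the scene stay as the last step left them, time stands still between calls to the robot, and variables do not carry over. Pictures are saved under pics/ and viewed, about 12 in all and at most 16, crops included, and the job is handed in when it is done.

Besides the shell and the picture viewer there is one more tool, called after ">>>" as name([rows], argument=value, ...), one row to a line, values as JSON. jog_arm: Moves the arm, as the interface text tells. Its arguments: {"type":"object","properties":{"deltas":{"type":"array","items":{"type":"object","properties":{"dx":{"type":"number"},"dy":{"type":"number"},"dz":{"type":"number"},"ax":{"type":"number"},"ay":{"type":"number"},"az":{"type":"number"},"jaw":{"type":"number"}}}},"newtons":{"type":"number"}},"required":["deltas"]}

```bash
mkdir -p pics
cat > h.py <<'E'
import numpy as np, cv2
from rig import sensors, optics, arm
from scipy.spatial.transform import Rotation as R
def cap(name, fn=None):
    s=sensors.observe(); im,d=optics.capture(name); ci=optics.camera_info(name)
    f=192/np.tan(np.radians(ci['fov_y']/2))
    if 'rvec' in ci:
        Rm=cv2.Rodrigues(np.array(ci['rvec'],float))[0]; Rc=Rm.T; tc=-Rm.T@np.array(ci['tvec'],float)
    else:
        T=np.array(ci['tool_from_camera']); Rt=R.from_euler('xyz',s['tcp_rot'],degrees=True).as_matrix()
        Rc=Rt@T[:3,:3]; tc=Rt@T[:3,3]+np.array(s['tool_pos'])
    v,u=np.mgrid[0:384,0:512]
    c=np.stack([(u-ci['cx'])/f*d,(v-ci['cy'])/f*d,d],-1)
    W=c@Rc.T+tc; W[d<=0]=np.nan
    if fn: cv2.imwrite(fn,cv2.cvtColor(im,cv2.COLOR_RGB2BGR))
    return im,d,W
E
python3 - <<'E'
from h import *
print(sensors.observe())
for n in ['scene','side']:
    im,d,W=cap(n,f'pics/{n}0.png'); np.savez(f'{n}0.npz',im=im,W=W)
    print(optics.camera_info(n))
a=np.hstack([cv2.imread('pics/scene0.png')]);
E
```

```text
{'t': 0.0, 'joint_pos': array([ 5.55591764e+01,  1.66889640e+01, -8.83143638e+00,  6.45566610e+01,
       -1.16681520e-03,  8.20184361e+01]), 'qvel': array([-0.00091009,  0.02420829, -0.01050899,  0.0305685 ,  0.06244403,
       -0.03702741]), 'joint_efforts': array([-1.06095031e-03, -5.37139177e+01,  3.31379664e+01,  1.57858251e-02,
       -2.79723617e-04,  5.34304274e-05]), 'tool_pos': array([0.23367723, 0.46964491, 0.2497296 ]), 'tcp_rot': array([-1.79923523e+02, -9.54479857e-03,  1.53540735e+02]), 'force': array([ 0.12195739, -0.21350622,  0.21811056]), 'wrist_torque': array([-0.05003049,  0.05088407, -0.06238449]), 'grip_width': 0.9995986386940897}
{'fov_y': 53.51148296274943, 'cx': 255.95036422739054, 'cy': 194.01665683106688, 'rvec': array([ 1.25338935,  2.22567942, -1.01707889]), 'tvec': array([ 0.32967084, -0.24235764,  1.50999903])}
{'fov_y': 47.79412213140385, 'cx': 256.3419398744616, 'cy': 184.31987503616716, 'rvec': array([ 2.05918259, -0.58225566,  0.2912717 ]), 'tvec': array([-0.45645529,  0.23228858,  1.03877118])}
```

View pics/scene0.png

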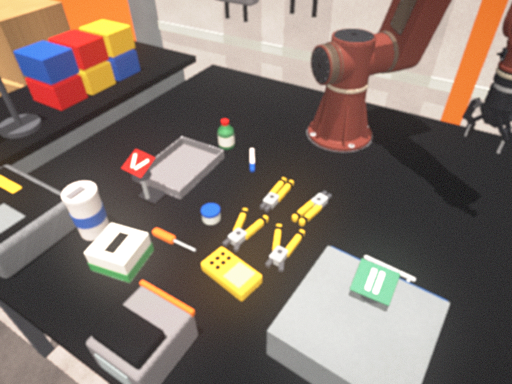

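View pics/side0.png

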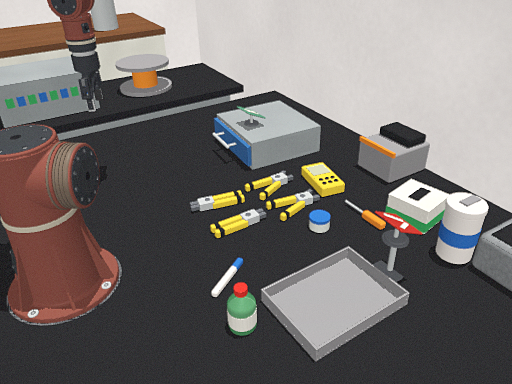

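The green sign is on the drawer unit (shut tools go in the drawer) and the red V is at the tray (open tools). The scene view shows four tools: shut ones at about (277,193) and (312,208), open ones at about (246,230) and (286,247). Next I'll make rectified top views for measuring.

```bash
cat >> h.py <<'E'
def top(im,W,x0,x1,y0,y1,z,mmpx,name,pose=None):
    # rectify on plane z; image col -> y decreasing (left = +y), row -> x decreasing (up=+x)
    ci=optics.camera_info(name); f=192/np.tan(np.radians(ci['fov_y']/2))
    K=np.array([[f,0,ci['cx']],[0,f,ci['cy']],[0,0,1]])
    if pose is None: Rm=cv2.Rodrigues(np.array(ci['rvec'],float))[0]; t=np.array(ci['tvec'],float)
    else: Rm,t=pose
    w=int((y1-y0)*1000/mmpx); h=int((x1-x0)*1000/mmpx); s=mmpx/1000
    A=np.array([[0,-s,x1],[-s,0,y1],[0,0,z],[0,0,1]])
    H=K@np.hstack([Rm,t[:,None]])@A
    o=cv2.warpPerspective(cv2.cvtColor(im,cv2.COLOR_RGB2BGR),H,(w,h),flags=cv2.INTER_LINEAR|cv2.WARP_INVERSE_MAP)
    for gx in np.arange(np.ceil(x0*20)/20,x1,.05):
        r=int((x1-gx)/s); cv2.line(o,(0,r),(w,r),(90,90,0),1); cv2.putText(o,f'{gx:.2f}',(0,r-2),0,.35,(0,255,255))
    for gy in np.arange(np.ceil(y0*20)/20,y1,.05):
        c=int((y1-gy)/s); cv2.line(o,(c,0),(c,h),(90,90,0),1); cv2.putText(o,f'{gy:.2f}',(c+1,h-3),0,.35,(0,255,255))
    return o
E
python3 - <<'E'
from h import *
a=np.load('scene0.npz'); W=a['W']; im=a['im']
o=[]
for n in ['scene','side']:
    a=np.load(n+'0.npz'); o.append(top(a['im'],None,.28,.58,-.15,.25,.02,1,n))
cv2.imwrite('pics/top.png',cv2.resize(np.hstack(o),None,fx=1,fy=1))
# tools yellow ; print extents of things
for n in ['scene','side']:
    a=np.load(n+'0.npz'); W=a['W']; im=a['im'].astype(int)
    yel=(im[...,0]>150)&(im[...,1]>110)&(im[...,2]<90)&(W[...,2]<.06)&(W[...,2]>.004)
    k,l,st,ce=cv2.connectedComponentsWithStats(yel.astype(np.uint8))
    for i in range(1,k):
        if st[i,4]>15:
            P=W[l==i]; print(n,st[i],np.nanmean(P,0).round(3),np.nanmax(P[:,2]).round(3))
    # unit roof
    roof=(abs(W[...,2]-.1)<.006)&(W[...,0]>.25)&(W[...,0]<1)
    P=W[roof]; P=P[abs(P[:,1])<.8]
    P=P[P[:,1]<-.1] if n=='scene' else P[P[:,1]<0]
    print('roof',P.min(0),P.max(0),len(P), cv2.minAreaRect((P[:,:2]*1000).astype(np.float32)))
    tr=(W[...,1]>.1)&(abs(W[...,2]-.03)<.008)&(abs(im[...,0]-im[...,2])<25)&(im[...,0]>90)&(W[...,0]>.2)&(W[...,0]<.8)
    P=W[tr]; print('tray',P.min(0),P.max(0),len(P),cv2.minAreaRect((P[:,:2]*1000).astype(np.float32)))
E
```

```text
scene [ 62   0  37  11 225] [-0.643 -2.354  0.028] 0.059
scene [ 83  73  32  22 348] [ 0.217 -1.125  0.033] 0.06
scene [452  80  22  16 242] [-0.578  0.349  0.032] 0.06
scene [276 178  10  15  51] [ 0.413 -0.036  0.015] 0.022
scene [279 181  14  20  51] [ 0.427 -0.01   0.013] 0.023
scene [291 205  30  21 160] [0.501 0.093 0.013] 0.023
scene [240 209   7  19  41] [ 0.602 -0.062  0.015] 0.022
scene [246 218  18  21  63] [ 0.621 -0.005  0.012] 0.023
scene [272 225   9  25  45] [0.614 0.058 0.018] 0.024
scene [152 230  23  14  74] [ 0.789 -0.213  0.014] 0.021
scene [288 233  14  24  53] [0.612 0.121 0.012] 0.022
scene [215 256   5   5  16] [ 0.781 -0.026  0.033] 0.036
scene [226 256   5   5  16] [ 0.767 -0.001  0.034] 0.036
scene [209 261   6   4  16] [ 0.801 -0.029  0.033] 0.035
scene [220 260   6   5  20] [ 0.785 -0.005  0.034] 0.036
scene [201 263  61  38 361] [0.823 0.048 0.018] 0.03
scene [215 265   5   5  19] [ 0.806 -0.008  0.034] 0.036
roof [ 0.29474078 -0.79989369  0.09404184] [ 0.99997256 -0.32301149  0.10598089] 2819 ((684.9136962890625, -438.78662109375), (338.2353515625, 747
[... 645 characters left out ...]
e [274 196  31  20 277] [ 0.624 -0.039  0.015] 0.025
side [266 201   5   8  27] [ 0.569 -0.007  0.014] 0.022
side [362 210  24  19 195] [ 0.774 -0.225  0.016] 0.023
side [280 212   7   8  43] [ 0.574 -0.077  0.015] 0.023
side [218 215  30  20 321] [ 0.436 -0.035  0.016] 0.024
side [210 224  11  13  73] [ 0.383 -0.034  0.015] 0.023
roof [ 0.28298928 -0.55055962  0.09400048] [ 0.99996134 -0.00132263  0.10597948] 1257 ((732.4639892578125, -361.75714111328125), (790.1395874023438, 444.8731384277344), 25.968259811401367)
tray [0.20046048 0.10007318 0.02200337] [0.79998926 1.71760671 0.03795878] 379 ((469.414306640625, 890.0853271484375), (477.68377685546875, 1623.308349609375), 7.592437744140625)
```

View pics/top.png

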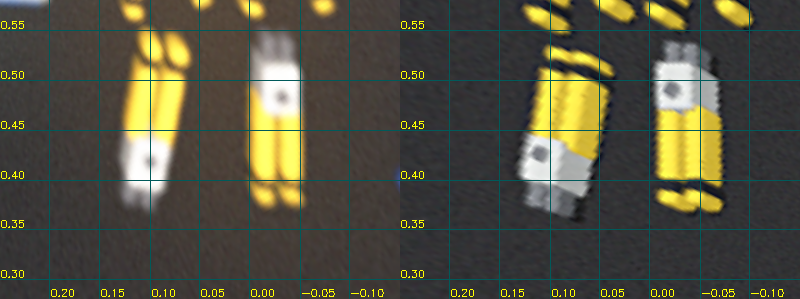

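Run:
```python
from h import *
a=np.load('side0.npz'); A=top(a['im'],None,.25,.95,-.5,.55,.02,1.4,'side')
b=np.load('scene0.npz'); B=top(b['im'],None,.52,.72,-.12,.2,.02,0.5,'scene'); 
B2=top(a['im'],None,.52,.72,-.12,.2,.02,0.5,'side')
cv2.imwrite('pics/topall.png',A); 
cv2.imwrite('pics/topfar.png',cv2.resize(np.vstack([B,B2]),(560,700))[:600] if 0 else np.hstack([B,B2])[:, :].copy() if 0 else cv2.resize(np.hstack([B,B2]),(800,250)))
im=a['im'].astype(int)
for n,s in (('side',a),('scene',b)):
    W=s['W']; im=s['im'].astype(int)
    roof=(abs(W[...,2]-.1)<.006)&(W[...,0]>.35)&(W[...,0]<1.05)&(W[...,1]>.1)&(W[...,1]<.7)&(abs(im[...,0]-im[...,2])<25)
    k,l,st,ce=cv2.connectedComponentsWithStats(roof.astype(np.uint8)); i=1+st[1:,4].argmax()
    P=W[l==i]; print(n,'roof',st[i],P.min(0).round(3),P.max(0).round(3),cv2.minAreaRect((P[:,:2]*1000).astype(np.float32)))
    tr=(abs(W[...,2]-.017)<.017)&(W[...,2]>.002)&(W[...,0]>.35)&(W[...,0]<1.05)&(W[...,1]<-.12)&(abs(im[...,0]-im[...,2])<25)&(im[...,0]>90)
    k,l,st,ce=cv2.connectedComponentsWithStats(tr.astype(np.uint8)); i=1+st[1:,4].argmax()
    P=W[l==i]; print(n,'tray',st[i],P.min(0).round(3),P.max(0).round(3),cv2.minAreaRect((P[:,:2]*1000).astype(np.float32)),np.percentile(P[:,2],[5,50,95]))
    bl=(im[...,2]>120)&(im[...,0]<80)&(W[...,0]>.35)&(W[...,1]>.1)&(W[...,1]<.7)&(W[...,2]<.12); P=W[bl]
    print('front',len(P),P.min(0).round(3),P.max(0).round(3)); 
    if len(P)>30: print(np.polyfit(P[:,1],P[:,0],1), np.percentile(P,[3,97],axis=0))
```

```text
side roof [ 217  101  104   44 2358] [0.646 0.203 0.094] [0.938 0.513 0.106] ((792.110595703125, 358.24591064453125), (302.7662658691406, 279.81884765625), 87.1266098022461)
side tray [ 261  247  149  113 8377] [ 0.365 -0.49   0.002] [ 0.659 -0.288  0.034] ((512.2049560546875, -388.96246337890625), (291.4756164550781, 193.77122497558594), 2.1848361492156982) [0.00245419 0.00476336 0.03220885]
front 523 [0.631 0.221 0.014] [0.659 0.507 0.089]
[0.04636394 0.62522146] [[0.63258492 0.22556654 0.01793099]
 [0.65094641 0.49523424 0.08657879]]
scene roof [  266   246   184   138 14540] [0.649 0.207 0.094] [0.934 0.511 0.105] ((794.27294921875, 359.0719909667969), (290.76641845703125, 276.9930114746094), 87.04866027832031)
scene tray [ 139  137   85   66 2440] [ 0.368 -0.527  0.002] [ 0.687 -0.289  0.034] ((529.2373046875, -406.8235778808594), (316.982177734375, 230.1461639404297), 2.2813053131103516) [0.00224881 0.00525393 0.03178461]
front 6 [ 0.571  0.455 -0.002] [ 0.574  0.517 -0.   ]
```

View pics/topall.png

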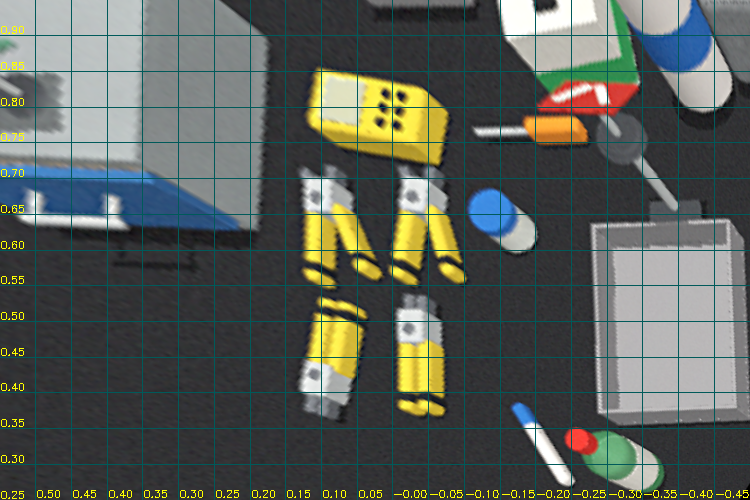

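View pics/topfar.png

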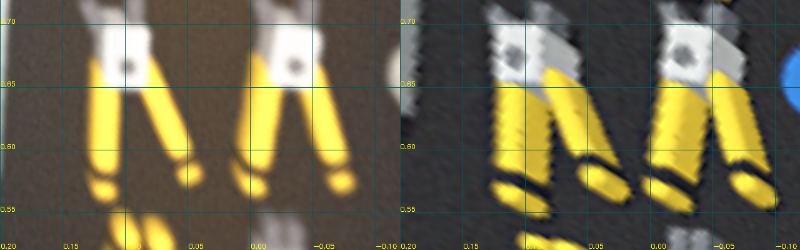

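The views agree: shut tools at about (0.42,0.10) with jaws toward the robot and (0.485,-0.02) with jaws away, and open tools with heads at about (0.675,0.10) and (0.675,-0.03), jaws +x. Next: head tops and the handle from depth.

Run:
```python
from h import *
for n in ['side','scene']:
    s=np.load(n+'0.npz'); W=s['W']; im=s['im'].astype(int)
    m=(im.min(-1)>110)&(np.ptp(im,axis=-1)<40)&(W[...,2]>.019)&(W[...,2]<.035)&(W[...,0]>.33)&(W[...,0]<.75)&(W[...,1]>-.1)&(W[...,1]<.16)
    k,l,st,ce=cv2.connectedComponentsWithStats(m.astype(np.uint8))
    for i in range(1,k):
        if st[i,4]>12:
            P=W[l==i]; Q=P[P[:,2]>np.percentile(P[:,2],95)-.004]; print(n,st[i,4],P.mean(0).round(3),'ext',Q.min(0).round(3),Q.max(0).round(3))
    h=(im.min(-1)>130)&(W[...,0]>.56)&(W[...,0]<.63)&(W[...,1]>.25)&(W[...,1]<.48)&(W[...,2]>.015)
    P=W[h]; print('handle',len(P)); 
    if len(P): print(P.mean(0),P.min(0),P.max(0)); print(np.polyfit(P[:,1],P[:,0],1))
```

```text
side 94 [0.674 0.097 0.024] ext [0.652 0.08  0.024] [0.697 0.114 0.028]
side 113 [ 0.674 -0.037  0.024] ext [ 0.65  -0.055  0.023] [ 0.697 -0.017  0.027]
side 117 [0.415 0.1   0.023] ext [0.396 0.082 0.023] [0.441 0.121 0.029]
side 134 [ 0.492 -0.032  0.024] ext [ 0.469 -0.047  0.023] [ 0.514 -0.013  0.029]
handle 77
[0.60766699 0.36136925 0.06308385] [0.59596566 0.2975878  0.05844286] [0.6299496  0.43092815 0.06783449]
[0.03358954 0.59552877]
scene 121 [ 0.498 -0.028  0.023] ext [ 0.473 -0.044  0.023] [ 0.518 -0.012  0.029]
scene 120 [0.421 0.105 0.024] ext [0.402 0.085 0.023] [0.445 0.122 0.028]
scene 165 [ 0.681 -0.033  0.023] ext [ 0.655 -0.054  0.023] [ 0.704 -0.016  0.028]
scene 181 [0.68  0.101 0.024] ext [0.656 0.083 0.023] [0.701 0.117 0.03 ]
handle 204
[0.61010548 0.37361749 0.06426175] [0.60097734 0.30504014 0.0582142 ] [0.62599925 0.4335978  0.06885807]
[0.06627093 0.5853455 ]
```

>>> jog_arm([
  {"dx": 50,"dy": -20,"dz": 0,"az": -8},
  {"dx": 100,"dy": -40,"az": -16},
  {"dx": 150,"dy": -60,"az": -25},
  {"dx": 200,"dy": -80,"az": -33},
  {"dx": 250,"dy": -100,"az": -41},
])

```text
validation failed for argument at $.de...
```

>>> jog_arm([
  {"dx": 47,"dy": -13,"dz": 0,"ax": 0,"ay": 0,"az": -8,"jaw": 0.35},
  {"dx": 94,"dy": -26,"dz": 0,"ax": 0,"ay": 0,"az": -16,"jaw": 0.35},
  {"dx": 140,"dy": -39,"dz": 0,"ax": 0,"ay": 0,"az": -25,"jaw": 0.35},
  {"dx": 187,"dy": -52,"dz": 0,"ax": 0,"ay": 0,"az": -33,"jaw": 0.35},
  {"dx": 233,"dy": -65,"dz": 0,"ax": 0,"ay": 0,"az": -41,"jaw": 0.35},
], newtons=60)

```text
t: 0.6
tool_pos: [0.4684, 0.4038, 0.2495]
tcp_rot: [-179.9, -0.0, 112.2]
force: [0.4, 0.6, -0.3]
grip_width: 0.346
```

>>> jog_arm([
  {"dx": 46,"dy": -12,"dz": -10,"ax": 0,"ay": 0,"az": -8,"jaw": 0.35},
  {"dx": 92,"dy": -25,"dz": -20,"ax": 0,"ay": 0,"az": -16,"jaw": 0.35},
  {"dx": 138,"dy": -38,"dz": -35,"ax": 0,"ay": 0,"az": -25,"jaw": 0.35},
  {"dx": 138,"dy": -38,"dz": -60,"ax": 0,"ay": 0,"az": -25,"jaw": 0.35},
  {"dx": 138,"dy": -38,"dz": -75,"ax": 0,"ay": 0,"az": -25,"jaw": 0.35},
])

```text
t: 1.1
tool_pos: [0.607, 0.3643, 0.1712]
tcp_rot: [-179.7, 0.1, 87.0]
force: [-0.6, 0.5, 0.2]
grip_width: 0.35
```

Run:
```python
from h import *
im,d,W=cap('wrist','pics/w1.png'); s=sensors.observe(); print(s['tool_pos'],s['tcp_rot'],s['t'])
h=(im.min(-1)>110)&(W[...,2]>.045)&(W[...,2]<.075)&(W[...,0]<.635)
P=W[h]; print(len(P),P.mean(0),np.percentile(P,[2,98],axis=0)); print(np.polyfit(P[:,1],P[:,0],1))
```

```text
[0.60539868 0.36424579 0.16912213] [-1.79582659e+02  1.60866894e-01  8.71118866e+01] 1.15
2322 [0.61006939 0.37566021 0.0663763 ] [[0.59998583 0.31138005 0.06287663]
 [0.63123454 0.43127842 0.06868193]]
[0.05792133 0.58831065]
```

View pics/w1.png

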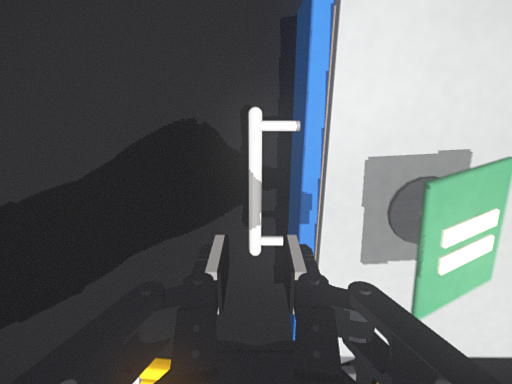

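Run:
```python
from h import *
im,d,W=cap('wrist'); I=im.astype(int)
g=(I[...,1]>I[...,0]+40)&(I[...,1]>I[...,2]+20); P=W[g]; print('sign',np.nanpercentile(P,[1,50,99],axis=0).round(3))
h=(I.min(-1)>110)&(W[...,2]>.045)&(W[...,2]<.075)&(W[...,0]<.635)
P=W[h]; 
for y in np.arange(.33,.43,.02):
    Q=P[abs(P[:,1]-y)<.006]; print(y,Q[:,0].min().round(4),Q[:,0].max().round(4),Q[:,2].max().round(4))
```

```text
sign [[0.694 0.319 0.132]
 [0.717 0.37  0.152]
 [0.76  0.401 0.163]]
0.33 0.5991 0.6101 0.0691
0.35000000000000003 0.6002 0.6109 0.0696
0.37000000000000005 0.6013 0.6118 0.0698
0.39000000000000007 0.6024 0.6134 0.069
0.4100000000000001 0.6034 0.6345 0.0692
```

>>> jog_arm([
  {"dx": 1,"dy": 0,"dz": -30,"ax": 0,"ay": 0,"az": 0,"jaw": 0.35},
  {"dx": 1,"dy": 0,"dz": -60,"ax": 0,"ay": 0,"az": 0,"jaw": 0.35},
  {"dx": 1,"dy": 0,"dz": -85,"ax": 0,"ay": 0,"az": 0,"jaw": 0.35},
  {"dx": 1,"dy": 0,"dz": -98,"ax": 0,"ay": 0,"az": 0,"jaw": 0.35},
  {"dx": 1,"dy": 0,"dz": -100,"ax": 0,"ay": 0,"az": 0,"jaw": 0.35},
])

```text
t: 1.7
tool_pos: [0.6053, 0.3646, 0.0702]
tcp_rot: [-179.5, 0.2, 87.2]
force: [0.5, -0.0, 1.2]
grip_width: 0.351
```

>>> jog_arm([
  {"dx": 0,"dy": 0,"dz": 0,"ax": 0,"ay": 0,"az": 0,"jaw": 0},
  {"dx": 0,"dy": 0,"dz": 0,"ax": 0,"ay": 0,"az": 0,"jaw": 0},
  {"dx": 0,"dy": 0,"dz": 0,"ax": 0,"ay": 0,"az": 0,"jaw": 0},
  {"dx": 0,"dy": 0,"dz": 0,"ax": 0,"ay": 0,"az": 0,"jaw": 0},
  {"dx": 0,"dy": 0,"dz": 0,"ax": 0,"ay": 0,"az": 0,"jaw": 0},
])

```text
t: 2.2
tool_pos: [0.6061, 0.365, 0.0717]
tcp_rot: [-179.6, 0.1, 87.2]
force: [-0.8, 0.6, 5.9]
grip_width: 0.102
```

>>> jog_arm([
  {"dx": -15,"dy": 1,"dz": 0,"ax": 0,"ay": 0,"az": 0,"jaw": 0},
  {"dx": -35,"dy": 2,"dz": 0,"ax": 0,"ay": 0,"az": 0,"jaw": 0},
  {"dx": -58,"dy": 3,"dz": 0,"ax": 0,"ay": 0,"az": 0,"jaw": 0},
  {"dx": -80,"dy": 4,"dz": 0,"ax": 0,"ay": 0,"az": 0,"jaw": 0},
  {"dx": -100,"dy": 5,"dz": 0,"ax": 0,"ay": 0,"az": 0,"jaw": 0},
])

```text
t: 2.7
tool_pos: [0.5054, 0.3704, 0.0718]
tcp_rot: [-179.7, 0.1, 87.2]
force: [0.5, 3.0, -5.9]
grip_width: 0.103
```

>>> jog_arm([
  {"dx": -25,"dy": 1,"dz": 0,"ax": 0,"ay": 0,"az": 0,"jaw": 0},
  {"dx": -50,"dy": 3,"dz": 0,"ax": 0,"ay": 0,"az": 0,"jaw": 0},
  {"dx": -75,"dy": 4,"dz": 0,"ax": 0,"ay": 0,"az": 0,"jaw": 0},
  {"dx": -95,"dy": 5,"dz": 0,"ax": 0,"ay": 0,"az": 0,"jaw": 0},
  {"dx": -102,"dy": 5,"dz": 0,"ax": 0,"ay": 0,"az": 0,"jaw": 0},
])

```text
t: 3.2
tool_pos: [0.4016, 0.376, 0.0718]
tcp_rot: [-179.6, 0.0, 87.3]
force: [1.9, 4.6, -10.8]
grip_width: 0.102
```

>>> jog_arm([
  {"dx": 0,"dy": 0,"dz": 0,"ax": 0,"ay": 0,"az": 0,"jaw": 0.35},
  {"dx": 0,"dy": 0,"dz": 0,"ax": 0,"ay": 0,"az": 0,"jaw": 0.35},
  {"dx": 0,"dy": 0,"dz": 40,"ax": 0,"ay": 0,"az": 0,"jaw": 0.35},
  {"dx": 0,"dy": 0,"dz": 80,"ax": 0,"ay": 0,"az": 0,"jaw": 0.5},
  {"dx": 0,"dy": -30,"dz": 120,"ax": 0,"ay": 0,"az": 8,"jaw": 0.75},
])

```text
t: 3.7
tool_pos: [0.4026, 0.3475, 0.1935]
tcp_rot: [-179.7, -0.1, 95.3]
force: [1.2, 0.2, 0.2]
grip_width: 0.659
```

>>> jog_arm([
  {"dx": -6,"dy": -45,"dz": 0,"ax": 0,"ay": 0,"az": 8,"jaw": 0.75},
  {"dx": -12,"dy": -90,"dz": 0,"ax": 0,"ay": 0,"az": 16,"jaw": 0.75},
  {"dx": -20,"dy": -135,"dz": 0,"ax": 0,"ay": 0,"az": 25,"jaw": 0.75},
  {"dx": -26,"dy": -180,"dz": 0,"ax": 0,"ay": 0,"az": 33,"jaw": 0.75},
  {"dx": -33,"dy": -220,"dz": 10,"ax": 0,"ay": 0,"az": 42,"jaw": 0.75},
])

```text
t: 4.2
tool_pos: [0.3708, 0.1323, 0.2021]
tcp_rot: [-179.7, -0.1, 134.4]
force: [0.4, -0.3, 1.1]
grip_width: 0.75
```

>>> jog_arm([
  {"dx": 0,"dy": -20,"dz": 0,"ax": 0,"ay": 0,"az": 8,"jaw": 0.75},
  {"dx": 0,"dy": -25,"dz": 0,"ax": 0,"ay": 0,"az": 16,"jaw": 0.75},
  {"dx": 0,"dy": -25,"dz": 0,"ax": 0,"ay": 0,"az": 25,"jaw": 0.75},
  {"dx": 0,"dy": -25,"dz": 0,"ax": 0,"ay": 0,"az": 33,"jaw": 0.75},
  {"dx": 0,"dy": -25,"dz": 10,"ax": 0,"ay": 0,"az": 37,"jaw": 0.75},
])

```text
t: 4.7
tool_pos: [0.3708, 0.1066, 0.2119]
tcp_rot: [-179.6, -0.1, 171.6]
force: [0.3, 0.0, -0.3]
grip_width: 0.751
```

```bash
cat >> h.py <<'E'
def heads(W,im,z0=0.0,box=(.3,.8,-.2,.2)):
    # white head blocks whose top is ~26 mm above floor z0: centre, axis (via yellow side), yaw of tool x
    I=im.astype(int)
    inb=(W[...,0]>box[0])&(W[...,0]<box[1])&(W[...,1]>box[2])&(W[...,1]<box[3])
    m=(I.min(-1)>105)&(np.ptp(I,axis=-1)<40)&(W[...,2]>z0+.021)&(W[...,2]<z0+.034)&inb
    y=(I[...,0]>120)&(I[...,1]>90)&(I[...,2]<80)&(W[...,2]>z0+.004)&(W[...,2]<z0+.034)&inb
    k,l,st,ce=cv2.connectedComponentsWithStats(m.astype(np.uint8)); Y=W[y]; out=[]
    for i in range(1,k):
        if st[i,4]<60: continue
        P=W[l==i][:,:2]; r=cv2.minAreaRect((P*1000).astype(np.float32)); c=np.array(r[0])/1000
        b=cv2.boxPoints(r)/1000; 
        Q=Y[np.hypot(Y[:,0]-c[0],Y[:,1]-c[1])<.10,:2]
        v=c-Q.mean(0) if len(Q) else np.array([1,0])
        a0=np.degrees(np.arctan2(v[1],v[0])); a=r[2]+90*np.round((a0-r[2])/90)
        print('head',c.round(4),'size',np.round(r[1],1),'yaw',round(float(a),1),'rough',a0.round(1),'n',st[i,4],len(Q),'ztop',np.percentile(W[l==i][:,2],90).round(4)); out.append((c,a))
    return out
E
python3 - <<'E'
from h import *
im,d,W=cap('wrist','pics/w2.png'); s=sensors.observe(); print(s['tool_pos'],s['tcp_rot'],s['t'])
heads(W,im)
im,d,W=cap('scene','pics/s2.png'); heads(W,im)
E
```

```text
[0.37172951 0.10683327 0.21366327] [-1.79667450e+02  1.88255161e-02  1.71752514e+02] 4.75
head [0.4196 0.1039] size [33.6 45.4] yaw 170.8 rough 168.8 n 1039 1310 ztop 0.0276
head [ 0.4988 -0.0283] size [54.  33.3] yaw 1.9 rough -29.5 n 105 180 ztop 0.0259
head [0.4228 0.1033] size [34.8 45. ] yaw 175.9 rough 172.3 n 99 147 ztop 0.0263
head [ 0.68   -0.0333] size [34.6 45.9] yaw -12.9 rough -30.8 n 137 224 ztop 0.0262
head [0.6791 0.1012] size [33.8 47.5] yaw -2.8 rough 6.8 n 163 152 ztop 0.0265
```

View pics/w2.png

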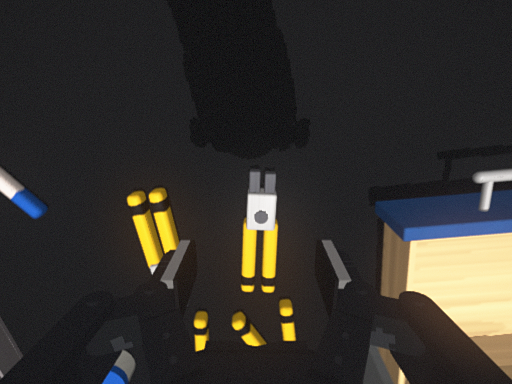

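Clean view of tool A at pixel (261,205), with the open drawer at right; the gripper's yaw already matches. Descending to it.

>>> jog_arm([
  {"dx": 24,"dy": -1,"dz": -40,"ax": 0,"ay": 0,"az": 0,"jaw": 0.7},
  {"dx": 48,"dy": -3,"dz": -85,"ax": 0,"ay": 0,"az": -1,"jaw": 0.7},
  {"dx": 48,"dy": -3,"dz": -130,"ax": 0,"ay": 0,"az": -1,"jaw": 0.7},
  {"dx": 48,"dy": -3,"dz": -170,"ax": 0,"ay": 0,"az": -1,"jaw": 0.7},
  {"dx": 48,"dy": -3,"dz": -190,"ax": 0,"ay": 0,"az": -1,"jaw": 0.7},
], newtons=60)

```text
t: 5.3
tool_pos: [0.4184, 0.1034, 0.0202]
tcp_rot: [-179.6, -0.1, 170.2]
force: [-0.6, -0.5, -0.2]
grip_width: 0.699
```

>>> jog_arm([
  {"dx": 0,"dy": 0,"dz": 0,"ax": 0,"ay": 0,"az": 0,"jaw": 0.2},
  {"dx": 0,"dy": 0,"dz": 0,"ax": 0,"ay": 0,"az": 0,"jaw": 0.2},
  {"dx": 0,"dy": 0,"dz": 0,"ax": 0,"ay": 0,"az": 0,"jaw": 0.2},
  {"dx": 0,"dy": 0,"dz": 0,"ax": 0,"ay": 0,"az": 0,"jaw": 0.2},
  {"dx": 0,"dy": 0,"dz": 0,"ax": 0,"ay": 0,"az": 0,"jaw": 0.2},
])

```text
t: 5.8
tool_pos: [0.4191, 0.1035, 0.021]
tcp_rot: [-179.6, -0.0, 170.2]
force: [-0.0, 0.1, -3.8]
grip_width: 0.386
```

>>> jog_arm([
  {"dx": 0,"dy": 0,"dz": 30,"ax": 0,"ay": 0,"az": 0,"jaw": 0.2},
  {"dx": 0,"dy": 0,"dz": 75,"ax": 0,"ay": 0,"az": 0,"jaw": 0.2},
  {"dx": 0,"dy": 0,"dz": 120,"ax": 0,"ay": 0,"az": 0,"jaw": 0.2},
  {"dx": 10,"dy": 30,"dz": 150,"ax": 0,"ay": 0,"az": 3,"jaw": 0.2},
  {"dx": 25,"dy": 70,"dz": 160,"ax": 0,"ay": 0,"az": 6,"jaw": 0.2},
])

```text
t: 6.3
tool_pos: [0.4458, 0.1737, 0.1853]
tcp_rot: [-179.7, 0.3, 176.1]
force: [0.4, 0.3, -4.3]
grip_width: 0.384
```

>>> jog_arm([
  {"dx": 20,"dy": 40,"dz": 0,"ax": 0,"ay": 0,"az": 1,"jaw": 0.2},
  {"dx": 40,"dy": 80,"dz": 0,"ax": 0,"ay": 0,"az": 1,"jaw": 0.2},
  {"dx": 60,"dy": 120,"dz": 0,"ax": 0,"ay": 0,"az": 1,"jaw": 0.2},
  {"dx": 68,"dy": 142,"dz": 0,"ax": 0,"ay": 0,"az": 1,"jaw": 0.2},
  {"dx": 68,"dy": 142,"dz": 0,"ax": 0,"ay": 0,"az": 1,"jaw": 0.2},
])

```text
t: 6.8
tool_pos: [0.5144, 0.3185, 0.1852]
tcp_rot: [-179.8, 0.3, 177.3]
force: [-0.3, 0.0, -3.4]
grip_width: 0.381
```

Run:
```python
from h import *
im,d,W=cap('scene','pics/s3.png'); s=sensors.observe(); print(s['tool_pos'],s['tcp_rot'],s['grip_width'],s['t'])
heads(W,im)
o=top(im,None,.38,.72,.18,.56,.078,1,'scene'); o2=top(optics.capture('side')[0],None,.38,.72,.18,.56,.078,1,'side')
cv2.imwrite('pics/d3.png',np.hstack([o,o2]))
```

```text
[0.51358442 0.31673301 0.18504198] [-179.7005501     0.27703158  177.23659347] 0.3861976930157862 6.85
head [ 0.4964 -0.0284] size [45.6 34. ] yaw 4.8 rough -12.1 n 104 145 ztop 0.0264
head [ 0.6801 -0.0341] size [33.4 46.3] yaw -5.9 rough -17.0 n 138 165 ztop 0.0259
head [0.6783 0.1008] size [33.6 45.4] yaw -3.1 rough 5.9 n 161 127 ztop 0.0265
```

View pics/d3.png

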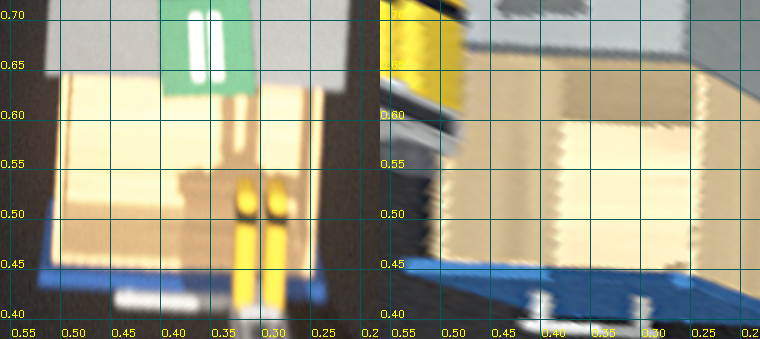

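The tool is held and level over the drawer, whose inner space runs from about x=0.45 and y 0.255–0.50. Lowering it.

>>> jog_arm([
  {"dx": 0,"dy": 0,"dz": -40,"ax": 0,"ay": 0,"az": 0,"jaw": 0.2},
  {"dx": 0,"dy": 0,"dz": -80,"ax": 0,"ay": 0,"az": 0,"jaw": 0.2},
  {"dx": 0,"dy": 0,"dz": -120,"ax": 0,"ay": 0,"az": 0,"jaw": 0.2},
  {"dx": 0,"dy": 0,"dz": -137,"ax": 0,"ay": 0,"az": 0,"jaw": 0.2},
  {"dx": 0,"dy": 0,"dz": -140,"ax": 0,"ay": 0,"az": 0,"jaw": 0.2},
])

```text
t: 7.4
tool_pos: [0.5111, 0.3136, 0.043]
tcp_rot: [-179.5, 0.0, 177.1]
force: [0.5, -0.4, -3.4]
grip_width: 0.386
```

>>> jog_arm([
  {"dx": 0,"dy": 0,"dz": 0,"ax": 0,"ay": 0,"az": 0,"jaw": 0.55},
  {"dx": 0,"dy": 0,"dz": 0,"ax": 0,"ay": 0,"az": 0,"jaw": 0.55},
  {"dx": 0,"dy": 0,"dz": 0,"ax": 0,"ay": 0,"az": 0,"jaw": 0.55},
  {"dx": 0,"dy": 0,"dz": 50,"ax": 0,"ay": 0,"az": 0,"jaw": 0.55},
  {"dx": 0,"dy": 0,"dz": 100,"ax": 0,"ay": 0,"az": 0,"jaw": 0.6},
])

```text
t: 7.9
tool_pos: [0.5105, 0.3132, 0.1444]
tcp_rot: [-179.5, -0.1, 177.1]
force: [1.5, 0.7, -0.2]
grip_width: 0.6
```

>>> jog_arm([
  {"dx": -5,"dy": -35,"dz": 35,"ax": 0,"ay": 0,"az": 0,"jaw": 0.7},
  {"dx": -15,"dy": -80,"dz": 50,"ax": 0,"ay": 0,"az": 0,"jaw": 0.7},
  {"dx": -25,"dy": -125,"dz": 60,"ax": 0,"ay": 0,"az": 0,"jaw": 0.7},
  {"dx": -35,"dy": -170,"dz": 66,"ax": 0,"ay": 0,"az": 0,"jaw": 0.7},
  {"dx": -45,"dy": -215,"dz": 66,"ax": 0,"ay": 0,"az": 0,"jaw": 0.7},
])

```text
t: 8.4
tool_pos: [0.4659, 0.0968, 0.2127]
tcp_rot: [-179.5, 0.2, 177.1]
force: [0.7, -0.6, -0.7]
grip_width: 0.702
```

>>> jog_arm([
  {"dx": -5,"dy": -45,"dz": 0,"ax": 0,"ay": 0,"az": 2,"jaw": 0.7},
  {"dx": -10,"dy": -85,"dz": 0,"ax": 0,"ay": 0,"az": 5,"jaw": 0.7},
  {"dx": -15,"dy": -120,"dz": 0,"ax": 0,"ay": 0,"az": 7,"jaw": 0.7},
  {"dx": -15,"dy": -126,"dz": 0,"ax": 0,"ay": 0,"az": 7,"jaw": 0.7},
  {"dx": -15,"dy": -126,"dz": 0,"ax": 0,"ay": 0,"az": 7,"jaw": 0.7},
])

```text
t: 8.9
tool_pos: [0.4514, -0.0301, 0.2137]
tcp_rot: [-179.5, 0.3, -176.0]
force: [-0.3, 0.7, -1.2]
grip_width: 0.7
```

Run:
```python
from h import *
im,d,W=cap('wrist','pics/w4.png'); s=sensors.observe(); print(s['tool_pos'],s['tcp_rot'],s['t'])
heads(W,im)
im,d,W=cap('scene','pics/s4.png'); heads(W,im); print('drawer'); heads(W,im,.022,(.4,.7,.2,.55))
```

```text
[ 0.45133258 -0.02918685  0.21348435] [-179.51071037    0.29419892 -175.9435296 ] 8.95
head [ 0.4946 -0.0289] size [34.  47.9] yaw -0.2 rough 3.3 n 1065 1600 ztop 0.0275
head [ 0.6782 -0.0344] size [36.5 50.7] yaw -4.1 rough 3.0 n 688 668 ztop 0.0275
head [ 0.4964 -0.0286] size [34.  46.3] yaw -3.2 rough -5.6 n 100 191 ztop 0.0261
head [ 0.6795 -0.0342] size [34.3 47.6] yaw -9.5 rough -21.2 n 139 181 ztop 0.0263
head [0.6788 0.1005] size [34.2 46.9] yaw -3.8 rough 5.1 n 162 138 ztop 0.0259
drawer
head [0.5137 0.3121] size [33.1 51.2] yaw -0.4 rough 0.0 n 152 0 ztop 0.0481
```

>>> jog_arm([
  {"dx": 22,"dy": 0,"dz": -40,"ax": 0,"ay": 0,"az": -3,"jaw": 0.7},
  {"dx": 43,"dy": 0,"dz": -85,"ax": 0,"ay": 0,"az": -3,"jaw": 0.7},
  {"dx": 43,"dy": 0,"dz": -130,"ax": 0,"ay": 0,"az": -3,"jaw": 0.7},
  {"dx": 43,"dy": 0,"dz": -170,"ax": 0,"ay": 0,"az": -3,"jaw": 0.7},
  {"dx": 43,"dy": 0,"dz": -191,"ax": 0,"ay": 0,"az": -3,"jaw": 0.7},
])

```text
t: 9.5
tool_pos: [0.4927, -0.0266, 0.0193]
tcp_rot: [-179.6, 0.1, -178.8]
force: [-0.5, -1.3, 0.5]
grip_width: 0.701
```

>>> jog_arm([
  {"dx": 0,"dy": 0,"dz": 0,"ax": 0,"ay": 0,"az": 0,"jaw": 0.2},
  {"dx": 0,"dy": 0,"dz": 0,"ax": 0,"ay": 0,"az": 0,"jaw": 0.2},
  {"dx": 0,"dy": 0,"dz": 0,"ax": 0,"ay": 0,"az": 0,"jaw": 0.2},
  {"dx": 0,"dy": 0,"dz": 0,"ax": 0,"ay": 0,"az": 0,"jaw": 0.2},
  {"dx": 0,"dy": 0,"dz": 0,"ax": 0,"ay": 0,"az": 0,"jaw": 0.2},
])

```text
t: 10.0
tool_pos: [0.4933, -0.0266, 0.0202]
tcp_rot: [-179.6, 0.2, -178.8]
force: [-0.6, 0.6, -4.7]
grip_width: 0.383
```

>>> jog_arm([
  {"dx": 0,"dy": 0,"dz": 30,"ax": 0,"ay": 0,"az": 0,"jaw": 0.2},
  {"dx": 0,"dy": 0,"dz": 75,"ax": 0,"ay": 0,"az": 0,"jaw": 0.2},
  {"dx": 0,"dy": 0,"dz": 120,"ax": 0,"ay": 0,"az": 0,"jaw": 0.2},
  {"dx": 5,"dy": 30,"dz": 150,"ax": 0,"ay": 0,"az": -2,"jaw": 0.2},
  {"dx": 10,"dy": 70,"dz": 160,"ax": 0,"ay": 0,"az": -4,"jaw": 0.2},
])

```text
t: 10.5
tool_pos: [0.5055, 0.0428, 0.1845]
tcp_rot: [-179.5, 0.5, 177.0]
force: [1.3, 0.0, -5.0]
grip_width: 0.387
```

>>> jog_arm([
  {"dx": 8,"dy": 45,"dz": 0,"ax": 0,"ay": 0,"az": 0,"jaw": 0.2},
  {"dx": 16,"dy": 90,"dz": 0,"ax": 0,"ay": 0,"az": 0,"jaw": 0.2},
  {"dx": 25,"dy": 135,"dz": 0,"ax": 0,"ay": 0,"az": 0,"jaw": 0.2},
  {"dx": 33,"dy": 180,"dz": 0,"ax": 0,"ay": 0,"az": 0,"jaw": 0.2},
  {"dx": 41,"dy": 225,"dz": 0,"ax": 0,"ay": 0,"az": 0,"jaw": 0.2},
])

```text
t: 11.0
tool_pos: [0.5465, 0.2696, 0.185]
tcp_rot: [-179.5, 0.6, 177.0]
force: [1.3, -0.2, -3.1]
grip_width: 0.386
```

>>> jog_arm([
  {"dx": 8,"dy": 45,"dz": 0,"ax": 0,"ay": 0,"az": 0,"jaw": 0.2},
  {"dx": 16,"dy": 90,"dz": 0,"ax": 0,"ay": 0,"az": 0,"jaw": 0.2},
  {"dx": 24,"dy": 135,"dz": 0,"ax": 0,"ay": 0,"az": 0,"jaw": 0.2},
  {"dx": 30,"dy": 159,"dz": 0,"ax": 0,"ay": 0,"az": 0,"jaw": 0.2},
  {"dx": 30,"dy": 159,"dz": 0,"ax": 0,"ay": 0,"az": 0,"jaw": 0.2},
])

```text
t: 11.5
tool_pos: [0.5762, 0.432, 0.1844]
tcp_rot: [-179.6, 0.6, 177.1]
force: [-0.2, -1.2, -4.4]
grip_width: 0.385
```

>>> jog_arm([
  {"dx": 0,"dy": -3,"dz": -40,"ax": 0,"ay": 0,"az": 0,"jaw": 0.2},
  {"dx": 0,"dy": -3,"dz": -80,"ax": 0,"ay": 0,"az": 0,"jaw": 0.2},
  {"dx": 0,"dy": -3,"dz": -120,"ax": 0,"ay": 0,"az": 0,"jaw": 0.2},
  {"dx": 0,"dy": -3,"dz": -137,"ax": 0,"ay": 0,"az": 0,"jaw": 0.2},
  {"dx": 0,"dy": -3,"dz": -140,"ax": 0,"ay": 0,"az": 0,"jaw": 0.2},
])

```text
t: 12.0
tool_pos: [0.5749, 0.4273, 0.0423]
tcp_rot: [-179.5, 0.4, 177.1]
force: [-0.9, 0.4, -3.2]
grip_width: 0.388
```

>>> jog_arm([
  {"dx": 0,"dy": 0,"dz": 0,"ax": 0,"ay": 0,"az": 0,"jaw": 0.55},
  {"dx": 0,"dy": 0,"dz": 0,"ax": 0,"ay": 0,"az": 0,"jaw": 0.55},
  {"dx": 0,"dy": 0,"dz": 0,"ax": 0,"ay": 0,"az": 0,"jaw": 0.55},
  {"dx": 0,"dy": 0,"dz": 50,"ax": 0,"ay": 0,"az": 0,"jaw": 0.55},
  {"dx": 0,"dy": 0,"dz": 100,"ax": 0,"ay": 0,"az": 0,"jaw": 0.6},
])

```text
t: 12.5
tool_pos: [0.5743, 0.427, 0.1434]
tcp_rot: [-179.4, 0.3, 177.1]
force: [0.4, 0.4, 1.7]
grip_width: 0.599
```

>>> jog_arm([
  {"dx": -10,"dy": -40,"dz": 30,"ax": 0,"ay": 0,"az": 0,"jaw": 0.6},
  {"dx": -20,"dy": -80,"dz": 60,"ax": 0,"ay": 0,"az": 0,"jaw": 0.6},
  {"dx": -30,"dy": -125,"dz": 80,"ax": 0,"ay": 0,"az": 0,"jaw": 0.6},
  {"dx": -38,"dy": -170,"dz": 80,"ax": 0,"ay": 0,"az": 0,"jaw": 0.6},
  {"dx": -45,"dy": -215,"dz": 80,"ax": 0,"ay": 0,"az": 0,"jaw": 0.6},
])

```text
t: 13.0
tool_pos: [0.5294, 0.2105, 0.2259]
tcp_rot: [-179.5, 0.6, 177.1]
force: [1.4, -0.8, -0.1]
grip_width: 0.595
```

Run:
```python
from h import *
print(sensors.observe()['tool_pos'])
for n in ['scene','side']:
    im,d,W=cap(n,f'pics/{n}5.png'); print(n);heads(W,im); print('drawer'); heads(W,im,.022,(.4,.7,.2,.55))
```

```text
[0.52943061 0.21053873 0.22588902]
scene
head [ 0.6798 -0.0339] size [33.1 46.7] yaw -10.9 rough -18.6 n 140 161 ztop 0.0259
head [0.6792 0.1008] size [32.9 47.7] yaw -2.1 rough 5.0 n 164 127 ztop 0.0263
drawer
head [0.5129 0.3125] size [32.7 50.9] yaw -3.5 rough 0.0 n 151 0 ztop 0.0484
head [0.5774 0.4265] size [31.8 48.8] yaw -3.2 rough -2.2 n 200 16 ztop 0.0483
side
head [0.7837 0.0551] size [50.5 34.5] yaw 84.5 rough 57.6 n 63 300 ztop 0.0336
head [0.6769 0.099 ] size [36.2 52.8] yaw 85.2 rough 63.0 n 82 282 ztop 0.0258
head [ 0.6748 -0.0355] size [34.4 43.4] yaw -189.5 rough -167.5 n 98 459 ztop 0.0265
drawer
```

View pics/scene5.png

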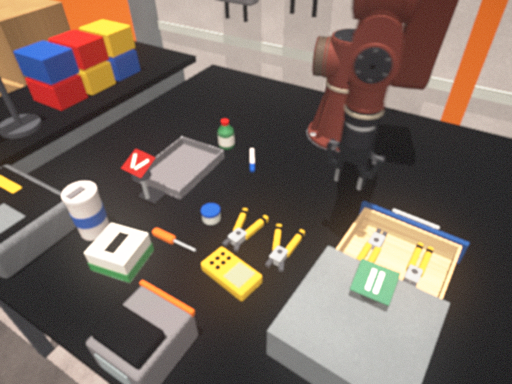

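Both shut tools lie flat in the drawer, at about (378,243) and (418,262). Now I'll push it shut with closed fingers against the handle.

>>> jog_arm([
  {"dx": -40,"dy": 20,"dz": 0,"ax": 0,"ay": 0,"az": 0,"jaw": 0.3},
  {"dx": -80,"dy": 45,"dz": 0,"ax": 0,"ay": 0,"az": 0,"jaw": 0},
  {"dx": -115,"dy": 80,"dz": 0,"ax": 0,"ay": 0,"az": 0,"jaw": 0},
  {"dx": -150,"dy": 115,"dz": 0,"ax": 0,"ay": 0,"az": 0,"jaw": 0},
  {"dx": -180,"dy": 150,"dz": 0,"ax": 0,"ay": 0,"az": 0,"jaw": 0},
])

```text
t: 13.6
tool_pos: [0.3473, 0.3594, 0.2267]
tcp_rot: [-179.5, 0.5, 176.9]
force: [0.4, -0.1, 0.1]
grip_width: -0.0
```

>>> jog_arm([
  {"dx": -5,"dy": 20,"dz": -20,"ax": 0,"ay": 0,"az": 0,"jaw": 0},
  {"dx": -5,"dy": 20,"dz": -60,"ax": 0,"ay": 0,"az": 0,"jaw": 0},
  {"dx": -5,"dy": 20,"dz": -105,"ax": 0,"ay": 0,"az": 0,"jaw": 0},
  {"dx": -5,"dy": 20,"dz": -145,"ax": 0,"ay": 0,"az": 0,"jaw": 0},
  {"dx": -5,"dy": 20,"dz": -161,"ax": 0,"ay": 0,"az": 0,"jaw": 0},
])

```text
t: 14.1
tool_pos: [0.3409, 0.3791, 0.0633]
tcp_rot: [-179.4, 0.4, 176.9]
force: [-0.3, 0.2, 0.1]
grip_width: 0.0
```

>>> jog_arm([
  {"dx": 25,"dy": 0,"dz": 0,"ax": 0,"ay": 0,"az": 0,"jaw": 0},
  {"dx": 42,"dy": 0,"dz": 0,"ax": 0,"ay": 0,"az": 0,"jaw": 0},
  {"dx": 60,"dy": -1,"dz": 0,"ax": 0,"ay": 0,"az": 0,"jaw": 0},
  {"dx": 80,"dy": -2,"dz": 0,"ax": 0,"ay": 0,"az": 0,"jaw": 0},
  {"dx": 100,"dy": -3,"dz": 0,"ax": 0,"ay": 0,"az": 0,"jaw": 0},
])

```text
t: 14.6
tool_pos: [0.4414, 0.3768, 0.0639]
tcp_rot: [-179.4, 0.4, 177.0]
force: [-1.4, 0.7, -1.6]
grip_width: 0.001
```

>>> jog_arm([
  {"dx": 22,"dy": -1,"dz": 0,"ax": 0,"ay": 0,"az": 0,"jaw": 0},
  {"dx": 44,"dy": -2,"dz": 0,"ax": 0,"ay": 0,"az": 0,"jaw": 0},
  {"dx": 66,"dy": -3,"dz": 0,"ax": 0,"ay": 0,"az": 0,"jaw": 0},
  {"dx": 88,"dy": -4,"dz": 0,"ax": 0,"ay": 0,"az": 0,"jaw": 0},
  {"dx": 108,"dy": -5,"dz": 0,"ax": 0,"ay": 0,"az": 0,"jaw": 0},
])

```text
t: 15.1
tool_pos: [0.5504, 0.3724, 0.0646]
tcp_rot: [-179.5, 0.4, 177.0]
force: [-2.3, -0.5, -0.1]
grip_width: 0.001
```

>>> jog_arm([
  {"dx": 12,"dy": -1,"dz": 0,"ax": 0,"ay": 0,"az": 0,"jaw": 0},
  {"dx": 22,"dy": -1,"dz": 0,"ax": 0,"ay": 0,"az": 0,"jaw": 0},
  {"dx": 30,"dy": -2,"dz": 0,"ax": 0,"ay": 0,"az": 0,"jaw": 0},
  {"dx": 36,"dy": -2,"dz": 0,"ax": 0,"ay": 0,"az": 0,"jaw": 0},
  {"dx": 40,"dy": -2,"dz": 0,"ax": 0,"ay": 0,"az": 0,"jaw": 0},
])

```text
t: 15.6
tool_pos: [0.5904, 0.3705, 0.0647]
tcp_rot: [-179.5, 0.4, 177.0]
force: [-12.7, 0.3, 5.3]
grip_width: 0.004
```

>>> jog_arm([
  {"dx": 2,"dy": 0,"dz": 0,"ax": 0,"ay": 0,"az": 0,"jaw": 0},
  {"dx": 2,"dy": 0,"dz": 0,"ax": 0,"ay": 0,"az": 0,"jaw": 0},
  {"dx": 0,"dy": 0,"dz": 0,"ax": 0,"ay": 0,"az": 0,"jaw": 0},
  {"dx": -30,"dy": 0,"dz": 0,"ax": 0,"ay": 0,"az": 0,"jaw": 0},
  {"dx": -40,"dy": 0,"dz": 40,"ax": 0,"ay": 0,"az": 0,"jaw": 0},
])

```text
t: 16.1
tool_pos: [0.5442, 0.3683, 0.0993]
tcp_rot: [-179.1, -0.2, 177.0]
force: [0.0, 0.2, -0.8]
grip_width: 0.002
```

>>> jog_arm([
  {"dx": 0,"dy": -30,"dz": 40,"ax": 0,"ay": 0,"az": 0,"jaw": 0.5},
  {"dx": 10,"dy": -70,"dz": 70,"ax": 0,"ay": 0,"az": 0,"jaw": 0.6},
  {"dx": 20,"dy": -115,"dz": 90,"ax": 0,"ay": 0,"az": 0,"jaw": 0.6},
  {"dx": 35,"dy": -160,"dz": 105,"ax": 0,"ay": 0,"az": 0,"jaw": 0.6},
  {"dx": 50,"dy": -205,"dz": 110,"ax": 0,"ay": 0,"az": 0,"jaw": 0.6},
])

```text
t: 16.6
tool_pos: [0.5955, 0.162, 0.2118]
tcp_rot: [-179.1, 0.0, 177.1]
force: [0.8, 0.1, 0.8]
grip_width: 0.6
```

>>> jog_arm([
  {"dx": 10,"dy": -30,"dz": 0,"ax": 0,"ay": 0,"az": 0,"jaw": 0.6},
  {"dx": 20,"dy": -60,"dz": 0,"ax": 0,"ay": 0,"az": 0,"jaw": 0.6},
  {"dx": 25,"dy": -70,"dz": 0,"ax": 0,"ay": 0,"az": 0,"jaw": 0.6},
  {"dx": 25,"dy": -70,"dz": 0,"ax": 0,"ay": 0,"az": 0,"jaw": 0.6},
  {"dx": 25,"dy": -70,"dz": 0,"ax": 0,"ay": 0,"az": 0,"jaw": 0.6},
])

```text
t: 17.1
tool_pos: [0.6202, 0.0929, 0.2117]
tcp_rot: [-179.2, 0.0, 177.1]
force: [0.1, -0.8, -0.7]
grip_width: 0.599
```

Run:
```python
from h import *
im,d,W=cap('wrist','pics/w6.png'); s=sensors.observe(); print(s['tool_pos'],s['tcp_rot'],s['t']); heads(W,im)
im,d,W=cap('scene','pics/scene6.png'); heads(W,im)
I=im.astype(int)
h=(I.min(-1)>130)&(W[...,0]>.38)&(W[...,0]<.64)&(W[...,1]>.33)&(W[...,1]<.4)&(W[...,2]>.05)&(W[...,2]<.08)
P=W[h]; print('bar x',np.median(P[:,0]),P[:,0].min(),P[:,0].max(),len(P))
```

```text
[0.62005611 0.09329169 0.21170262] [-1.79153446e+02  9.91409078e-03  1.77116907e+02] 17.15
head [ 0.6374 -0.1341] size [51.7 19.1] yaw -71.4 rough -73.6 n 116 1298 ztop 0.0254
head [0.6778 0.0999] size [49.1 34.6] yaw 92.1 rough 65.9 n 1038 2719 ztop 0.0276
head [ 0.6774 -0.0336] size [37.8 48.8] yaw -2.6 rough -2.4 n 1030 2388 ztop 0.0276
head [ 0.6797 -0.0337] size [38.2 47.2] yaw -7.8 rough -17.0 n 145 81 ztop 0.026
head [0.6776 0.1006] size [33. 48.] yaw -1.7 rough -5.3 n 166 85 ztop 0.0261
head [0.7845 0.0539] size [50.5 36.4] yaw -7.9 rough -11.8 n 124 59 ztop 0.0337
bar x 0.608357427329473 0.601668518838466 0.61331218429616 87
```

View pics/w6.png

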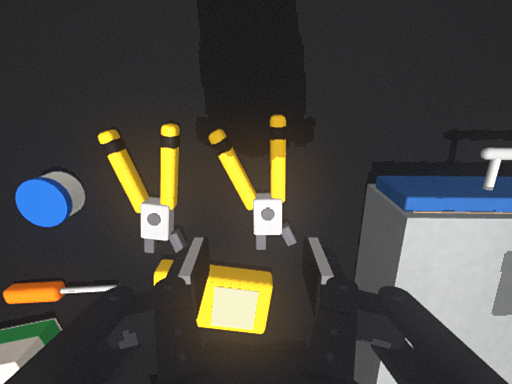

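The drawer is shut (bar back at x≈0.607). Tool C's head is at pixel (267,214), aligned with the gripper. Grasping C.

>>> jog_arm([
  {"dx": 29,"dy": 3,"dz": -40,"ax": 0,"ay": 0,"az": 0,"jaw": 0.6},
  {"dx": 58,"dy": 7,"dz": -85,"ax": 0,"ay": 0,"az": 0,"jaw": 0.6},
  {"dx": 58,"dy": 7,"dz": -130,"ax": 0,"ay": 0,"az": 0,"jaw": 0.6},
  {"dx": 58,"dy": 7,"dz": -170,"ax": 0,"ay": 0,"az": 0,"jaw": 0.6},
  {"dx": 58,"dy": 7,"dz": -189,"ax": 0,"ay": 0,"az": 0,"jaw": 0.6},
])

```text
t: 17.7
tool_pos: [0.6754, 0.1017, 0.0184]
tcp_rot: [-179.1, -0.3, 177.2]
force: [0.0, -1.3, 0.8]
grip_width: 0.6
```

>>> jog_arm([
  {"dx": 0,"dy": 0,"dz": 0,"ax": 0,"ay": 0,"az": 0,"jaw": 0.2},
  {"dx": 0,"dy": 0,"dz": 0,"ax": 0,"ay": 0,"az": 0,"jaw": 0.2},
  {"dx": 0,"dy": 0,"dz": 0,"ax": 0,"ay": 0,"az": 0,"jaw": 0.2},
  {"dx": 0,"dy": 0,"dz": 0,"ax": 0,"ay": 0,"az": 0,"jaw": 0.2},
  {"dx": 0,"dy": 0,"dz": 0,"ax": 0,"ay": 0,"az": 0,"jaw": 0.2},
])

```text
t: 18.2
tool_pos: [0.6752, 0.1019, 0.0184]
tcp_rot: [-179.1, -0.3, 177.3]
force: [-0.5, 0.3, -3.3]
grip_width: 0.457
```

>>> jog_arm([
  {"dx": 0,"dy": 0,"dz": 30,"ax": 0,"ay": 0,"az": 0,"jaw": 0.2},
  {"dx": 0,"dy": 0,"dz": 75,"ax": 0,"ay": 0,"az": 0,"jaw": 0.2},
  {"dx": 0,"dy": 0,"dz": 120,"ax": 0,"ay": 0,"az": 0,"jaw": 0.2},
  {"dx": -10,"dy": -30,"dz": 150,"ax": 0,"ay": 0,"az": 0,"jaw": 0.2},
  {"dx": -25,"dy": -70,"dz": 160,"ax": 0,"ay": 0,"az": 0,"jaw": 0.2},
])

```text
t: 18.7
tool_pos: [0.6522, 0.0325, 0.1825]
tcp_rot: [-179.1, 0.1, 177.4]
force: [0.5, -0.9, -3.5]
grip_width: 0.455
```

Run:
```python
from h import *
im,d,W=cap('side'); im2,_,W2=cap('scene'); s=sensors.observe(); print(s['tool_pos'],s['grip_width'],s['force'])
u=lambda i,a,b,c,e: cv2.resize(cv2.cvtColor(i[a:b,c:e],cv2.COLOR_RGB2BGR),(400,300),interpolation=cv2.INTER_CUBIC)
cv2.imwrite('pics/g7.png',np.hstack([u(im,90,240,200,400),u(im2,130,280,180,380)])); heads(W2,im2)
```

```text
[0.64993757 0.02766247 0.18109783] 0.4593132074591489 [-0.29340739  0.64212262 -2.47996739]
head [ 0.6781 -0.033 ] size [36.7 46.3] yaw -3.2 rough -18.1 n 144 141 ztop 0.0258
head [0.7837 0.0542] size [51.8 32.9] yaw -102.1 rough -57.4 n 134 62 ztop 0.0336
```

View pics/g7.png

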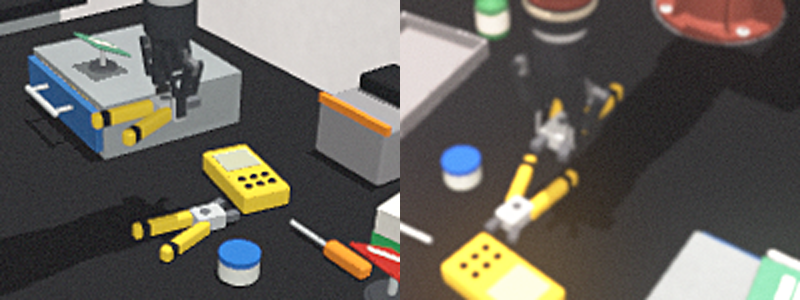

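The V shape is intact and tool C hangs level. Moving to the tray.

>>> jog_arm([
  {"dx": -18,"dy": -45,"dz": 0,"ax": 0,"ay": 0,"az": 0,"jaw": 0.2},
  {"dx": -36,"dy": -90,"dz": 0,"ax": 0,"ay": 0,"az": 0,"jaw": 0.2},
  {"dx": -54,"dy": -135,"dz": 0,"ax": 0,"ay": 0,"az": 0,"jaw": 0.2},
  {"dx": -72,"dy": -180,"dz": 0,"ax": 0,"ay": 0,"az": 0,"jaw": 0.2},
  {"dx": -90,"dy": -225,"dz": 0,"ax": 0,"ay": 0,"az": 0,"jaw": 0.2},
])

```text
t: 19.3
tool_pos: [0.5589, -0.1987, 0.181]
tcp_rot: [-179.0, -0.1, 177.1]
force: [1.3, 0.4, -3.7]
grip_width: 0.457
```

>>> jog_arm([
  {"dx": -6,"dy": -45,"dz": 0,"ax": 0,"ay": 0,"az": 0,"jaw": 0.2},
  {"dx": -12,"dy": -90,"dz": 0,"ax": 0,"ay": 0,"az": 0,"jaw": 0.2},
  {"dx": -18,"dy": -135,"dz": 0,"ax": 0,"ay": 0,"az": 0,"jaw": 0.2},
  {"dx": -22,"dy": -180,"dz": 0,"ax": 0,"ay": 0,"az": 0,"jaw": 0.2},
  {"dx": -22,"dy": -220,"dz": 0,"ax": 0,"ay": 0,"az": 0,"jaw": 0.2},
])

```text
t: 19.8
tool_pos: [0.536, -0.4207, 0.1809]
tcp_rot: [-179.0, -0.2, 177.0]
force: [0.2, 0.2, -3.6]
grip_width: 0.459
```

Run:
```python
from h import *
s=sensors.observe(); print(s['tool_pos'],s['tcp_rot'],s['grip_width'],s['force'])
im,d,W=cap('wrist'); im2,_,W2=cap('scene')
cv2.imwrite('pics/w8.png',np.hstack([cv2.resize(cv2.cvtColor(im,cv2.COLOR_RGB2BGR),(400,300)),cv2.resize(top(im2,None,.34,.70,-.55,-.22,.03,1,'scene'),(400,436))[:300] if 0 else cv2.resize(top(im2,None,.34,.67,-.57,-.22,.03,1,'scene'),(318,300))]))
I=im.astype(int)
P=W[(W[...,2]>.024)&(W[...,2]<.04)&(W[...,0]<.66)&(np.ptp(I,axis=-1)<25)&(I[...,0]>70)]
print('rim pts',len(P),np.percentile(P,[1,99],axis=0)); print(cv2.minAreaRect((P[:,:2]*1000).astype(np.float32)))
```

```text
[ 0.53599494 -0.42068152  0.18086137] [-1.78992909e+02 -1.57547714e-01  1.76999790e+02] 0.45944182704338227 [ 0.2271998   0.22465829 -3.61450053]
rim pts 4157 [[ 0.37814389 -0.4881187   0.02421783]
 [ 0.62769275 -0.29219408  0.03667401]]
((505.0406799316406, -323.76898193359375), (332.634765625, 254.20726013183594), 89.79098510742188)
```

View pics/w8.png

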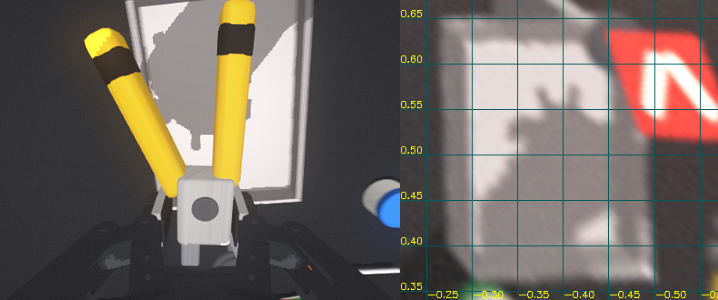

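Run:
```python
from h import *
ims={n:cap(n) for n in ['wrist','scene','side']}
for n,(im,d,W) in ims.items():
    I=im.astype(int); g=(np.ptp(I,axis=-1)<30)&(I[...,0]>60)
    for x in (.40,.43,.46,.58):
        P=W[(abs(W[...,0]-x)<.008)&g&(W[...,2]>.028)&(W[...,2]<.042)&(W[...,1]<-.25)&(W[...,1]>-.52)]
        if len(P): print(n,x,len(P),np.histogram(P[:,1],bins=np.arange(-.51,-.26,.01))[0])
    P=W[(abs(W[...,1]+.36)<.01)&g&(W[...,2]>.028)&(W[...,2]<.042)&(W[...,0]<.7)&(W[...,0]>.3)]
    if len(P): print(n,'x edges',np.histogram(P[:,0],bins=np.arange(.35,.66,.01))[0])
```

```text
wrist 0.4 377 [  0   0 164   0   0   0   0   0   0   0   0   0   0   0   0   0   0   0
   0   0 188  25   0   0]
wrist 0.43 333 [  0   0 149   0   0   0   0   0   0   0   0   0   0   0   0   0   0   0
   0   0 135  49   0   0]
wrist 0.46 282 [  0   0 115   0   0   0   0   0   0   0   0   0   0   0   0   0   0   0
   0   0 103  64   0   0]
wrist 0.58 111 [  0   0   0   0   0   0   0   0   0   0   0   0   0   0   0   0   0   0
   0   0   0 111   0   0]
wrist x edges [ 0  0  0  0  0  0  0  0  0  0  0  0  0  0  0  0  0  0  0  0  0  0  0  0
  0  0  0 64  0  0  0]
scene 0.4 11 [0 0 7 0 0 0 0 0 0 0 0 0 0 0 0 0 0 0 0 0 1 3 0 0]
scene 0.43 12 [0 0 6 0 0 0 0 0 0 0 0 0 0 0 0 0 0 0 0 0 2 4 0 0]
scene 0.46 13 [0 0 6 1 0 0 0 0 0 0 0 0 0 0 0 0 0 0 0 0 0 6 0 0]
scene 0.58 9 [0 0 0 0 0 0 0 0 0 0 0 0 0 0 0 0 0 0 0 0 0 9 0 0]
scene x edges [0 0 8 0 0 0 0 0 0 0 0 0 0 0 0 0 0 0 0 0 0 0 0 0 0 0 0 7 2 0 0]
side 0.4 46 [ 0  0 27  0  0  0  0  0  0  0  0  0  0  0  0  0  0  0  0  0 16  3  0  0]
side 0.43 52 [ 0  0 30  0  0  0  0  0  0  0  0  0  0  0  0  0  0  0  0  0 18  4  0  0]
side 0.46 47 [ 0  0 28  0  0  0  0  0  0  0  0  0  0  0  0  0  0  0  0  0  9 10  0  0]
side 0.58 25 [ 0  0 10 10  0  0  0  0  0  0  0  0  0  0  0  0  0  0  0  0  0  5  0  0]
side x edges [ 0 20  6  0  0  0  0  0  0  0  0  0  0  0  0  0  0  0  0  0  0  0  0  0
  0  0  0 26  0  0  0]
```

>>> jog_arm([
  {"dx": -4,"dy": -7,"dz": -40,"ax": 0,"ay": 0,"az": 0,"jaw": 0.2},
  {"dx": -4,"dy": -7,"dz": -85,"ax": 0,"ay": 0,"az": 0,"jaw": 0.2},
  {"dx": -4,"dy": -7,"dz": -125,"ax": 0,"ay": 0,"az": 0,"jaw": 0.2},
  {"dx": -4,"dy": -7,"dz": -148,"ax": 0,"ay": 0,"az": 0,"jaw": 0.2},
  {"dx": -4,"dy": -7,"dz": -156,"ax": 0,"ay": 0,"az": 0,"jaw": 0.2},
])

```text
t: 20.55
tool_pos: [0.5311, -0.4215, 0.0229]
tcp_rot: [-179.3, -0.4, 177.1]
force: [-19.8, 17.9, 55.1]
grip_width: 0.461
```

>>> jog_arm([
  {"dx": 0,"dy": 0,"dz": 0,"ax": 0,"ay": 0,"az": 0,"jaw": 0.6},
  {"dx": 0,"dy": 0,"dz": 0,"ax": 0,"ay": 0,"az": 0,"jaw": 0.6},
  {"dx": 0,"dy": 0,"dz": 0,"ax": 0,"ay": 0,"az": 0,"jaw": 0.6},
  {"dx": 0,"dy": 0,"dz": 45,"ax": 0,"ay": 0,"az": 0,"jaw": 0.6},
  {"dx": 0,"dy": 0,"dz": 95,"ax": 0,"ay": 0,"az": 0,"jaw": 0.6},
])

```text
t: 21.05
tool_pos: [0.5305, -0.4205, 0.118]
tcp_rot: [-179.4, -0.6, 177.2]
force: [2.1, -0.3, 0.8]
grip_width: 0.6
```

>>> jog_arm([
  {"dx": 0,"dy": 30,"dz": 35,"ax": 0,"ay": 0,"az": 0,"jaw": 0.6},
  {"dx": 10,"dy": 75,"dz": 60,"ax": 0,"ay": 0,"az": 0,"jaw": 0.6},
  {"dx": 20,"dy": 120,"dz": 80,"ax": 0,"ay": 0,"az": 0,"jaw": 0.6},
  {"dx": 30,"dy": 165,"dz": 85,"ax": 0,"ay": 0,"az": 0,"jaw": 0.6},
  {"dx": 40,"dy": 210,"dz": 85,"ax": 0,"ay": 0,"az": 0,"jaw": 0.6},
])

```text
t: 21.55
tool_pos: [0.5718, -0.209, 0.2058]
tcp_rot: [-179.3, -0.3, 177.2]
force: [0.5, -0.1, 0.6]
grip_width: 0.595
```

>>> jog_arm([
  {"dx": 12,"dy": 45,"dz": 0,"ax": 0,"ay": 0,"az": 0,"jaw": 0.65},
  {"dx": 24,"dy": 90,"dz": 0,"ax": 0,"ay": 0,"az": 0,"jaw": 0.65},
  {"dx": 36,"dy": 135,"dz": 0,"ax": 0,"ay": 0,"az": 0,"jaw": 0.65},
  {"dx": 48,"dy": 177,"dz": 0,"ax": 0,"ay": 0,"az": 0,"jaw": 0.65},
  {"dx": 50,"dy": 187,"dz": 0,"ax": 0,"ay": 0,"az": 0,"jaw": 0.65},
])

```text
t: 22.05
tool_pos: [0.6228, -0.0176, 0.2068]
tcp_rot: [-179.4, -0.2, 177.4]
force: [-0.1, -0.6, -0.7]
grip_width: 0.645
```

Run:
```python
from h import *
s=sensors.observe(); print(s['tool_pos'],s['tcp_rot'],s['t'])
im,d,W=cap('wrist','pics/w9.png'); heads(W,im)
im,d,W=cap('scene','pics/scene9.png'); heads(W,im); print('tray'); heads(W,im,.005,(.36,.64,-.5,-.27))
im2,d,W=cap('side'); heads(W,im2,.005,(.36,.64,-.5,-.27))
a=cv2.cvtColor(im,cv2.COLOR_RGB2BGR)[120:270,120:320]; b=cv2.cvtColor(im2,cv2.COLOR_RGB2BGR)[230:380,240:440]
cv2.imwrite('pics/c9.png',np.hstack([cv2.resize(a,(400,300)),cv2.resize(b,(400,300))]))
```

```text
[ 0.6228121  -0.01760143  0.20680043] [-179.37246594   -0.18881848  177.40516875] 22.05
head [ 0.6805 -0.0347] size [34.2 53.5] yaw -99.9 rough -93.5 n 1086 1349 ztop 0.0277
head [ 0.6789 -0.0337] size [34.7 48.6] yaw -6.7 rough -16.4 n 145 120 ztop 0.026
head [0.7831 0.0446] size [33.7 35. ] yaw -96.5 rough -70.5 n 95 72 ztop 0.0338
tray
head [ 0.5016 -0.3894] size [264.2 196.7] yaw 2.1 rough 28.4 n 388 45 ztop 0.0343
head [ 0.5323 -0.4182] size [45.9 36.8] yaw 0.7 rough -4.7 n 73 38 ztop 0.0309
head [ 0.4986 -0.3898] size [262.8 192.7] yaw 92.2 rough 49.6 n 1346 504 ztop 0.0347
head [ 0.531  -0.4194] size [34.2 51.3] yaw -4.5 rough 8.7 n 262 430 ztop 0.0312
```

View pics/c9.png

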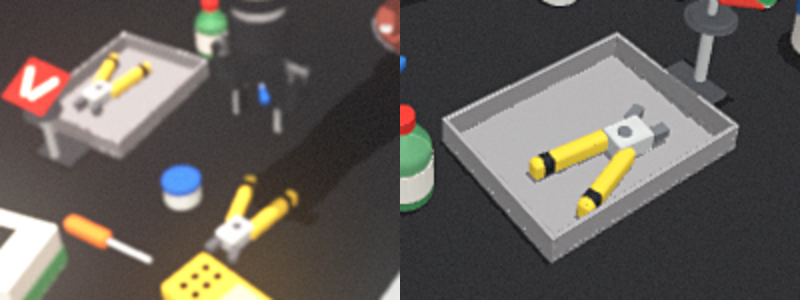

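C lies flat and still open in the tray at (0.532,-0.419). It pressed down a bit hard (55 N), so I'll set the next one down higher. Now tool D.

>>> jog_arm([
  {"dx": 28,"dy": -8,"dz": -40,"ax": 0,"ay": 0,"az": 0,"jaw": 0.65},
  {"dx": 56,"dy": -16,"dz": -85,"ax": 0,"ay": 0,"az": 0,"jaw": 0.65},
  {"dx": 56,"dy": -16,"dz": -130,"ax": 0,"ay": 0,"az": 0,"jaw": 0.65},
  {"dx": 56,"dy": -16,"dz": -170,"ax": 0,"ay": 0,"az": 0,"jaw": 0.65},
  {"dx": 56,"dy": -16,"dz": -185,"ax": 0,"ay": 0,"az": 0,"jaw": 0.65},
])

```text
t: 22.7
tool_pos: [0.675, -0.0397, 0.0172]
tcp_rot: [-179.3, -0.6, 177.1]
force: [-0.4, -0.6, 0.1]
grip_width: 0.651
```

>>> jog_arm([
  {"dx": 0,"dy": 0,"dz": 0,"ax": 0,"ay": 0,"az": 0,"jaw": 0.2},
  {"dx": 0,"dy": 0,"dz": 0,"ax": 0,"ay": 0,"az": 0,"jaw": 0.2},
  {"dx": 0,"dy": 0,"dz": 0,"ax": 0,"ay": 0,"az": 0,"jaw": 0.2},
  {"dx": 0,"dy": 0,"dz": 0,"ax": 0,"ay": 0,"az": 0,"jaw": 0.2},
  {"dx": 0,"dy": 0,"dz": 0,"ax": 0,"ay": 0,"az": 0,"jaw": 0.2},
])

```text
t: 23.2
tool_pos: [0.6754, -0.0405, 0.0181]
tcp_rot: [-179.3, -0.5, 177.1]
force: [-1.1, -1.2, 1.3]
grip_width: 0.464
```

>>> jog_arm([
  {"dx": 0,"dy": 0,"dz": 30,"ax": 0,"ay": 0,"az": 0,"jaw": 0.2},
  {"dx": 0,"dy": 0,"dz": 75,"ax": 0,"ay": 0,"az": 0,"jaw": 0.2},
  {"dx": 0,"dy": 0,"dz": 120,"ax": 0,"ay": 0,"az": 0,"jaw": 0.2},
  {"dx": -15,"dy": -30,"dz": 150,"ax": 0,"ay": 0,"az": -2,"jaw": 0.2},
  {"dx": -38,"dy": -70,"dz": 160,"ax": 0,"ay": 0,"az": -5,"jaw": 0.2},
])

```text
t: 23.7
tool_pos: [0.6396, -0.1102, 0.1824]
tcp_rot: [-179.2, -0.2, 172.2]
force: [1.8, -2.7, -3.6]
grip_width: 0.461
```

>>> jog_arm([
  {"dx": -20,"dy": -42,"dz": 0,"ax": 0,"ay": 0,"az": 0,"jaw": 0.2},
  {"dx": -40,"dy": -85,"dz": 0,"ax": 0,"ay": 0,"az": 0,"jaw": 0.2},
  {"dx": -60,"dy": -130,"dz": 0,"ax": 0,"ay": 0,"az": 0,"jaw": 0.2},
  {"dx": -80,"dy": -175,"dz": 0,"ax": 0,"ay": 0,"az": 0,"jaw": 0.2},
  {"dx": -100,"dy": -215,"dz": 0,"ax": 0,"ay": 0,"az": 0,"jaw": 0.2},
])

```text
t: 24.2
tool_pos: [0.5384, -0.3273, 0.1827]
tcp_rot: [-179.2, -0.1, 172.1]
force: [0.6, -0.2, -3.2]
grip_width: 0.466
```

>>> jog_arm([
  {"dx": -8,"dy": -20,"dz": 0,"ax": 0,"ay": 0,"az": 0,"jaw": 0.2},
  {"dx": -8,"dy": -20,"dz": 0,"ax": 0,"ay": 0,"az": 0,"jaw": 0.2},
  {"dx": -8,"dy": -20,"dz": 0,"ax": 0,"ay": 0,"az": 0,"jaw": 0.2},
  {"dx": -8,"dy": -20,"dz": -30,"ax": 0,"ay": 0,"az": 0,"jaw": 0.2},
  {"dx": -8,"dy": -20,"dz": -70,"ax": 0,"ay": 0,"az": 0,"jaw": 0.2},
])

```text
t: 24.7
tool_pos: [0.5325, -0.3472, 0.1141]
tcp_rot: [-179.1, 0.1, 172.2]
force: [0.3, -1.1, -4.1]
grip_width: 0.463
```

Run:
```python
from h import *
s=sensors.observe(); print(s['tool_pos'],s['tcp_rot'],s['t'],s['grip_width'])
im,d,W=cap('scene'); im2,d2,W2=cap('side')
heads(W,im,.085,(.4,.64,-.5,-.27))
a=cv2.cvtColor(im,cv2.COLOR_RGB2BGR)[100:250,100:300]; b=cv2.cvtColor(im2,cv2.COLOR_RGB2BGR)[200:350,240:440]
cv2.imwrite('pics/c10.png',np.hstack([cv2.resize(a,(400,300)),cv2.resize(b,(400,300))]))
```

```text
[ 0.53247051 -0.34724386  0.11414903] [-1.79051597e+02  1.19068294e-01  1.72232645e+02] 24.7 0.4631065094727014
head [ 0.5586 -0.3449] size [48.9 46.9] yaw -6.7 rough -24.0 n 88 82 ztop 0.1183
```

View pics/c10.png

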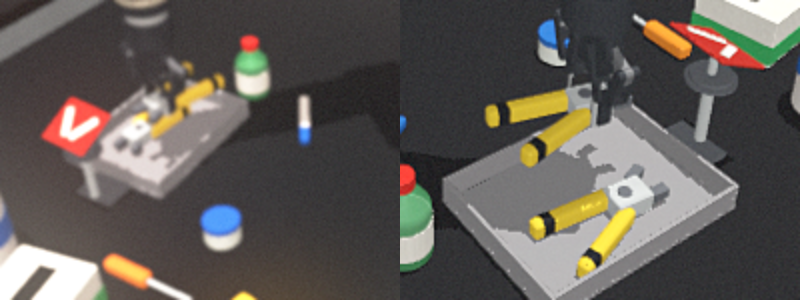

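>>> jog_arm([
  {"dx": 0,"dy": -4,"dz": -25,"ax": 0,"ay": 0,"az": 0,"jaw": 0.2},
  {"dx": 0,"dy": -4,"dz": -45,"ax": 0,"ay": 0,"az": 0,"jaw": 0.2},
  {"dx": 0,"dy": -4,"dz": -65,"ax": 0,"ay": 0,"az": 0,"jaw": 0.2},
  {"dx": 0,"dy": -4,"dz": -78,"ax": 0,"ay": 0,"az": 0,"jaw": 0.2},
  {"dx": 0,"dy": -4,"dz": -86,"ax": 0,"ay": 0,"az": 0,"jaw": 0.2},
])

```text
t: 25.3
tool_pos: [0.5307, -0.3488, 0.0253]
tcp_rot: [-179.3, -0.3, 172.3]
force: [-6.6, 6.3, 43.4]
grip_width: 0.399
```

>>> jog_arm([
  {"dx": 0,"dy": 0,"dz": 2,"ax": 0,"ay": 0,"az": 0,"jaw": 0.55},
  {"dx": 0,"dy": 0,"dz": 2,"ax": 0,"ay": 0,"az": 0,"jaw": 0.55},
  {"dx": 0,"dy": 0,"dz": 2,"ax": 0,"ay": 0,"az": 0,"jaw": 0.55},
  {"dx": 0,"dy": 0,"dz": 40,"ax": 0,"ay": 0,"az": 0,"jaw": 0.55},
  {"dx": 0,"dy": 0,"dz": 90,"ax": 0,"ay": 0,"az": 0,"jaw": 0.55},
])

```text
t: 25.8
tool_pos: [0.5292, -0.3473, 0.1142]
tcp_rot: [-179.5, -0.6, 172.3]
force: [0.5, -1.0, 0.6]
grip_width: 0.547
```

>>> jog_arm([
  {"dx": -10,"dy": 35,"dz": 30,"ax": 0,"ay": 0,"az": 0,"jaw": 0.55},
  {"dx": -25,"dy": 75,"dz": 70,"ax": 0,"ay": 0,"az": 0,"jaw": 0.55},
  {"dx": -45,"dy": 115,"dz": 110,"ax": 0,"ay": 0,"az": 0,"jaw": 0.55},
  {"dx": -65,"dy": 155,"dz": 120,"ax": 0,"ay": 0,"az": 0,"jaw": 0.55},
  {"dx": -85,"dy": 195,"dz": 120,"ax": 0,"ay": 0,"az": 0,"jaw": 0.55},
])

```text
t: 26.3
tool_pos: [0.4476, -0.1576, 0.2362]
tcp_rot: [-179.4, -0.3, 172.3]
force: [1.2, 0.6, 0.5]
grip_width: 0.552
```

>>> jog_arm([
  {"dx": -10,"dy": 35,"dz": 0,"ax": 0,"ay": 0,"az": 0,"jaw": 0.55},
  {"dx": -20,"dy": 70,"dz": 0,"ax": 0,"ay": 0,"az": 0,"jaw": 0.55},
  {"dx": -30,"dy": 110,"dz": 0,"ax": 0,"ay": 0,"az": 0,"jaw": 0.55},
  {"dx": -40,"dy": 150,"dz": 0,"ax": 0,"ay": 0,"az": 0,"jaw": 0.55},
  {"dx": -40,"dy": 150,"dz": 0,"ax": 0,"ay": 0,"az": 0,"jaw": 0.55},
])

```text
t: 26.8
tool_pos: [0.4058, -0.0039, 0.2366]
tcp_rot: [-179.5, -0.3, 172.5]
force: [-0.8, -1.6, 1.0]
grip_width: 0.548
```

Run:
```python
from h import *
s=sensors.observe(); print(s['tool_pos'],s['force'],s['t'],s['grip_width'])
im,d,W=cap('scene','pics/scene11.png'); im2,d2,W2=cap('side')
for w,i in((W,im),(W2,im2)): heads(w,i,.005,(.36,.64,-.5,-.27))
I=im.astype(int)
h=(I.min(-1)>130)&(W[...,0]>.38)&(W[...,0]<.64)&(W[...,1]>.33)&(W[...,1]<.4)&(W[...,2]>.05)&(W[...,2]<.08)
print('bar x',np.median(W[h][:,0]),h.sum())
a=cv2.cvtColor(im,cv2.COLOR_RGB2BGR); b=cv2.cvtColor(im2,cv2.COLOR_RGB2BGR)[230:380,240:440]
cv2.imwrite('pics/c11.png',np.hstack([cv2.resize(a,(400,300)),cv2.resize(b,(400,300))]))
```

```text
[ 0.40583189 -0.0039045   0.23657114] [-0.75874479 -1.62367332  1.04872449] 26.8 0.5481370424423875
head [ 0.4496 -0.3927] size [160.5 195.7] yaw 182.8 rough 159.1 n 204 81 ztop 0.0336
head [ 0.5326 -0.4177] size [39.4 47.7] yaw -3.9 rough -16.9 n 81 53 ztop 0.0313
head [ 0.5282 -0.3501] size [41.9 46.2] yaw 64.5 rough 25.6 n 87 49 ztop 0.0309
head [ 0.5839 -0.3199] size [101.1 201.9] yaw -38.2 rough 4.1 n 161 2 ztop 0.0343
head [ 0.4987 -0.3894] size [263.  192.8] yaw 2.4 rough 2.0 n 1350 941 ztop 0.0348
head [ 0.5253 -0.3481] size [35.4 46.1] yaw -14.1 rough 28.3 n 217 650 ztop 0.0314
head [ 0.5288 -0.4195] size [34.6 44.7] yaw -4.6 rough -18.2 n 251 675 ztop 0.0315
bar x 0.608883721533413 87
```

View pics/c11.png

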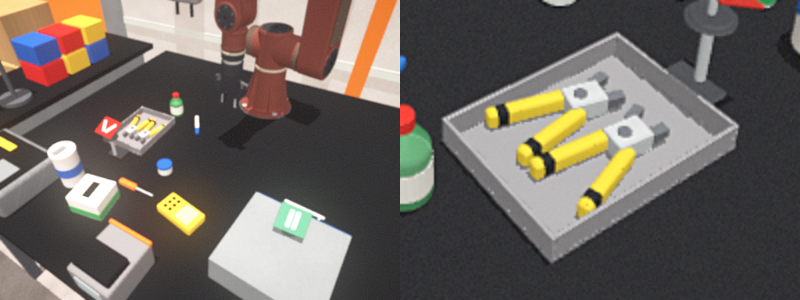

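Both tools lie flat in the tray and the drawer is shut, but D's V looks a bit narrower. I'll measure the handle angles.

Run:
```python
from h import *
from scipy.optimize import curve_fit
for n in ['side','scene']:
    im,d,W=cap(n); I=im.astype(int)
    y=(I[...,0]>130)&(I[...,1]>95)&(I[...,2]<90)&(W[...,0]>.37)&(W[...,0]<.63)&(W[...,1]<-.29)&(W[...,1]>-.49)&(W[...,2]>.02)&(W[...,2]<.035)
    k,l,st,ce=cv2.connectedComponentsWithStats(y.astype(np.uint8))
    for i in range(1,k):
        P=W[l==i]
        if len(P)<12: continue
        vx,vy,x0,y0=cv2.fitLine((P[:,:2]*1000).astype(np.float32),cv2.DIST_HUBER,0,.01,.01).ravel()
        print(n,len(P),P.mean(0).round(3),'angle',np.degrees(np.arctan(vy/vx)).round(1))
im,d,W=cap('side'); o=top(im,None,.38,.60,-.49,-.29,.028,.4,'side'); cv2.imwrite('pics/c12.png',o)
```

```text
side 165 [ 0.471 -0.325  0.025] angle -11.7
side 35 [ 0.422 -0.314  0.024] angle -89.0
side 182 [ 0.473 -0.37   0.025] angle 8.2
side 197 [ 0.472 -0.404  0.025] angle -3.0
side 39 [ 0.421 -0.378  0.024] angle -47.2
side 211 [ 0.481 -0.45   0.025] angle 18.6
side 44 [ 0.421 -0.4    0.024] angle -67.6
side 51 [ 0.431 -0.467  0.024] angle 62.5
scene 23 [ 0.436 -0.381  0.023] angle 86.0
```

View pics/c12.png

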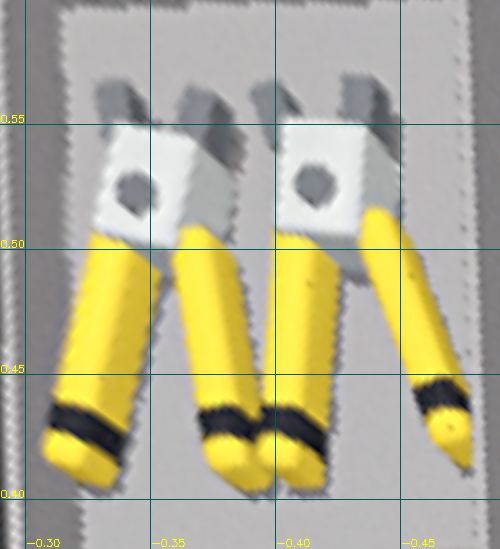

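D's handles are about 20° (0.35 rad) apart and C's about 21.6° (0.38 rad), both well above 0.22. Everything is in place and the robot is clear, so I'm handing in.

```bash
python3 -c "
from rig import arm; print(arm.hand_in())"
```

```text
the job is handed in; nothing more can be done
None
```

All four crimpers are put away, the drawer is shut and the job is handed in; hand-in gives no verdict. The green sign stood on the drawer unit, so the two shut crimpers went into the drawer and the two open ones into the red-signed tray. It took about 27 s of the 210 s.

**Last checks**
- **Drawer:** the handle bar read x ≈ 0.608–0.609 m, against 0.606–0.610 m before opening, so it is fully shut. Both shut tools lay flat inside just before I pushed it closed. I did not look inside again afterwards.
- **Tray:** both open tools lie flat inside the walls, with their handles about 0.35 and 0.38 rad apart (the limit is 0.22). The signs and the items on the bench looked undisturbed.
- **Robot:** it was clear of everything at hand-in.

**What went less well**
- Lowering the open tools into the tray pressed harder than I meant, at about 55–60 N and 44 N on the wrist.
- During the second one the grip closed from 0.46 to 0.40. That tool's V ended slightly narrower than the first's, but it is still clearly open.

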